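Make up a sampling kit and a cell-repair kit

ROBOT

A 6-joint arm with a two-finger parallel gripper is mounted at the origin on a cart in front of the work surface, level with it; the furniture and walls round the work are solid. World frame = base frame: x ahead of the robot, y to its left, z up, the work surface at z = 0. Lengths are in mm, angles in degrees, forces in N, time in s.
With the tool pointing down it reaches from about 300 to 850 mm from the base axis. Payload 4.2 kg.
Tool frame: the origin (TCP) lies on the mounting face of the last link; the fingertips stand 191 mm ahead of it and the grasp point (between the pads) lies 172 mm ahead of it; z points along the fingers, y is the direction in which the jaws open and shut (so a half turn about z gives the same grasp; the last joint's range is limited). The gripper opens to 91 mm and grips with 3 to 60 N. Pads are 32 mm wide; open, the fingers measure 118 mm over their backs; the gripper's body (76 mm by 178 mm) begins 60 mm behind the grasp point.
Start: joints at [72.25, 18.312, 89.639, -0, 72.044, -1.146], TCP at [164.309, 551.022, 404.776] pointing down, gripper open.
Joint ranges: [-177.97, 177.97], [-48.28, 115.42], [12.27, 149.76], [-77.06, 257.06], [2.81, 150.46], [-146.56, 146.56]. Speed limits (degrees/s): [147.25, 147.25, 180, 180, 180, 180].

INTERFACE

Orientations are given as [roll, pitch, yaw] about the fixed x, y, z axes, in that order (R = Rz(yaw) Ry(pitch) Rx(roll)).
In Python, from workcell import env gives the robot as it stands.
- The arm moves only by the shell command python3 -m handwheel 'ROWS' [FORCE]. ROWS is JSON, a list of rows, each an object with "gripper": the opening in per cent of the stroke, from 0 (shut) to 100 (fully open); "travel": the shift along the tool's x, y, z in m, a list of three; "twist": the turn about the tool's z in rad. In form: [{"gripper": gripper, "travel": [x, y, z], "twist": twist}, ...]. A call has 1 to 5 rows; each row shifts and turns the commanded pose from where the row before left it, along the tool's axes as they then stand; what a row does not reach is not made up. A row lasts 1/12 s, in which the tool goes at most 41.7 mm and 7.16 degrees, less where a joint would pass 70% of its speed; a pose out of reach is approached as far as the arm can. A call with a gripper value outside its range is refused whole. The fingers move at their own pace and stop on an object; FORCE is the grip in N (left out, the last holds). Time passes only in rows, so rows that do not move let the fingers close. It gives the time, the measured TCP pose, the force and the opening at its end, in the units of the state.
- env.state(): the state, without advancing time (a new reading comes with each control period).
- env.grab_frame(name): name is "side" or "top"; returns a dict with "frame" (384x512x3 uint8, red, green, blue), "intrinsics" (3x3 intrinsics, pixels), "extrinsics" (4x4, takes a point from camera to world coordinates). Camera axes: x right, y down, z forward; pixel columns grow to the right and rows downward; lengths in mm; the calibration is good to about 2 mm. A picture is of the moment at which its call begins. There is no depth.
- env.job_done(): hands the job in, once; it reports no verdict.
Trained networks look in the newest picture that a camera, given by its name, has taken for a name from the list of things; names that differ only in an ending like _2 or _b are one class to them, and where a whole thing is asked for, a point or a joint stands for the part that bears it (a point fixed in the world has none). Each returns a list of dicts, best first, with "confidence" (0 to 1); they miss things now and then, are a little off and sometimes report something else, mostly with a low value. They report only what shows in the picture. A call takes as long as a camera call. They do not tell look-alikes from the thing itself.
- env.trace(camera, thing): "pixels" (384x512 bool, what is visible of it) and "uv" ([column, row] in pixels, amid what is visible of it).
- env.pinpoint(camera, thing): "uv" ([column, row] in pixels: a listed point, or the origin of a listed thing).
The state is a dict: "time_s": time; "qpos": joint angles; "qvel": joint speeds; "effort": joint torques, N m; "ee_pos": TCP position; "ee_rot": TCP orientation; "force": force on the tool from outside, world axes, zero at the start; "torque": the same for the moment, N m; "gripper_width": finger opening in mm.
Only numpy, scipy, OpenCV 4.12 (cv2) and the standard library are available. Lean on these libraries where they do the work, as an engineer would, in place of code of your own. Each camera call takes 0.05 s, during which the arm holds its last target. There are 200 camera calls.

TASK

Make up two kits from the stock on the bench. First lay in the three flat things, each in its own cradle: the syringe on the white bar and the marker pen on the red bar of the blue tray, the screwdriver on the yellow bar of the green tray; only when all three lie there, stand the amber bottle upright on the brown disc of the blue tray and the clear bottle upright on the black disc of the green tray. Leave the white jar and the eraser where they are, and knock nothing over.

Things in the scene. Friction and masses are not known exactly. Their poses are not given: they have to be found in the camera images.
- blue_tray: Fixed tray, blue rim, 215 (x) x 150 (y) mm, rim top z 16, grey floor z 8; origin centre of underside. Flat beds in its frame (mm): red bar centre x -32 y +40, white bar x -32 y -40 (137 along x, 28 wide); brown disc, 62 across, x +68 y 0. Beside each bar, 56 either way from its centre along x, black lugs 5 high, 28 apart across the bar, stop rolling. Trays swap sides
- green_tray: Fixed tray like the blue one but with a green rim: same size, floor and frame. Beds (mm): yellow bar centre x 0 y +43 (192 along the tray's x, 28 wide), with black lugs 5 high and 28 apart across the bar, 84 either way from its centre; black disc, 62 across, centre x +60 y -33
- syringe_mid (a point): On the dark stock stand (fixed, 25 mm high): syringe, clear and white, plunger part drawn, 133 mm long along its own y, 20 mm wide and 20 mm high lying flat; the barrel runs from y -32 mm to y +66 mm, the thin plunger rod (8 mm thick) is at -y. Point at mid-length, half-way up (10 mm above its underside). About 30 g. Take it across the barrel, e.g. 10 mm toward +y
- marker_mid (a point): On the dark stock stand (fixed, 25 mm high): round marker pen, red cap and white barrel, 135 mm long along its own y, 17 mm wide and 16 mm high lying flat. Point at its centre (8 mm above its underside). Weighs about 20 g
- screwdriver_mid (a point): On the dark stock stand (fixed, 25 mm high): screwdriver with yellow handle and steel shaft, 188 mm long along its own y, 22 mm wide and 21 mm high at the handle. Point at mid-length, half-way up the handle (10 mm above its underside). The handle runs from y +4 mm to y +94 mm, the shaft (6 mm thick) is at -y and hangs clear of the surface. About 60 g; take it across the handle, 40 mm toward +y
- amber_bottle_mid (a point): Amber (brown) bottle with blue cap, 60 mm in diameter, 120 mm tall, standing; the body is straight up to about 75 mm, the cap is 34 mm in diameter and takes up the top 18 mm. Point on its axis, half-way up (60 mm above its underside). Weighs about 180 g; take it round the upper part of the straight body
- clear_bottle_mid (a point): Clear to white bottle with blue cap and a red band on its label, 62 mm in diameter, 140 mm tall, standing; the body is straight up to about 85 mm, the cap is 36 mm in diameter and takes up the top 20 mm. Point on its axis, half-way up (70 mm above its underside). Weighs about 210 g; take it round the upper part of the straight body
- white_jar_mid (a point): Plain white jar with white screw cap, 68 mm in diameter, 85 mm tall, standing; not wanted in either kit, to be left alone. Point on its axis, half-way up (42 mm)
- eraser_mid (a point): White eraser in a blue sleeve, 46 x 21 x 13 mm, lying on the worktop; not wanted, to be left alone. Point at its centre. (Not listed: a fixed monitor about 0.4 m tall stands behind the stock stand, beyond x 0.57 m for y from -0.15 to +0.15 m; swing the arm and what it carries past on the robot's side of it)
Things that resemble listed ones, but are neither listed nor needed, are in the scene too. What is shaped like the part that bears clear_bottle_mid but purple is not meant.

How it is judged (in metres and radians):
On the way:
1. the syringe, marker pen and screwdriver lie in their cradles while both bottles still stand where they were (x of syringe_mid in the frame of blue_tray between -0.044 and -0.02 m and y of syringe_mid in the frame of blue_tray between -0.052 and -0.028 m and z of syringe_mid in the frame of blue_tray between 0.012 and 0.026 m and angle between the y axis of each of syringe_mid, marker_mid and the x axis of blue_tray, either way round below 0.2 rad and x of marker_mid in the frame of blue_tray between -0.044 and -0.02 m and y of marker_mid in the frame of blue_tray between 0.028 and 0.052 m and z of marker_mid in the frame of blue_tray between 0.01 and 0.024 m and x of screwdriver_mid in the frame of green_tray between -0.012 and 0.012 m and y of screwdriver_mid in the frame of green_tray between 0.031 and 0.055 m and z of screwdriver_mid in the frame of green_tray between 0.0125 and 0.0265 m and angle between the y axis of screwdriver_mid and the x axis of green_tray, either way round below 0.2 rad and distance of each of amber_bottle_mid, clear_bottle_mid from where it was at the start of the episode below 0.03 m), for 0.2 s.
At the end, for the whole second after the job is handed in: All five released and at rest, centres within 12 mm of their beds along the tray's x and y, at resting height (-6/+8 mm); flat things within 0.2 rad of their bars, either way round; bottles upright within 0.12 rad; jar and eraser within 30 mm of their starts (x of syringe_mid in the frame of blue_tray between -0.044 and -0.02 m and y of syringe_mid in the frame of blue_tray between -0.052 and -0.028 m and z of syringe_mid in the frame of blue_tray between 0.012 and 0.026 m and angle between the y axis of each of syringe_mid, marker_mid and the x axis of blue_tray, either way round below 0.2 rad and x of marker_mid in the frame of blue_tray between -0.044 and -0.02 m and y of marker_mid in the frame of blue_tray between 0.028 and 0.052 m and z of marker_mid in the frame of blue_tray between 0.01 and 0.024 m and x of screwdriver_mid in the frame of green_tray between -0.012 and 0.012 m and y of screwdriver_mid in the frame of green_tray between 0.031 and 0.055 m and z of screwdriver_mid in the frame of green_tray between 0.0125 and 0.0265 m and angle between the y axis of screwdriver_mid and the x axis of green_tray, either way round below 0.2 rad and x of amber_bottle_mid in the frame of blue_tray between 0.056 and 0.08 m and y of amber_bottle_mid in the frame of blue_tray between -0.012 and 0.012 m and z of amber_bottle_mid in the frame of blue_tray between 0.062 and 0.076 m and angle between each of amber_bottle_mid, clear_bottle_mid's own z axis and vertical below 0.12 rad and x of clear_bottle_mid in the frame of green_tray between 0.048 and 0.072 m and y of clear_bottle_mid in the frame of green_tray between -0.045 and -0.021 m and z of clear_bottle_mid in the frame of green_tray between 0.072 and 0.086 m and linear speed of each of syringe, marker, screwdriver, amber_bottle, clear_bottle below 0.02 m/s and distance of each of white_jar_mid, eraser_mid from where it was at the start of the episode below 0.03 m); the robot touches nothing.
It fails at once if a bottle or the white jar is tipped over (0.7 rad) (angle between any of amber_bottle_mid, white_jar_mid, clear_bottle_mid's own z axis and vertical above 0.7 rad).
It fails at once if the white jar or the eraser is moved by more than 30 mm (distance of any of white_jar_mid, eraser_mid from where it was at the start of the episode above 0.03 m).
It also fails if it takes over 122 s, if anything falls off the work surface, if the arm or the gripper's body presses on something with over 40 N, if the wrist force passes 120 N, or if a joint passes its speed limit or range.

## Working session

There is one attempt and no reset: what is moved stays moved. The work goes in short steps, Python scripts to look and compute and a shell command to move; the robot and the scene stay as the last step left them, time stands still between calls to the robot, and variables do not carry over. Pictures are saved under pics/ and viewed, about 12 in all and at most 16, crops included, and the job is handed in when it is done.

```bash
ls; mkdir -p pics; cat > h.py <<'E'
import numpy as np, cv2
from workcell import env
cams={}
def grab(n):
    f=env.grab_frame(n); cams[n]=(np.array(f["intrinsics"],float),np.array(f["extrinsics"],float)); return f["frame"]
def save(img,p,crop=None,s=1):
    if crop: img=img[crop[1]:crop[3],crop[0]:crop[2]]
    if s!=1: img=cv2.resize(img,None,fx=s,fy=s,interpolation=cv2.INTER_CUBIC)
    cv2.imwrite(p,cv2.cvtColor(img,cv2.COLOR_RGB2BGR))
def ray(n,uv):
    K,E=cams[n]; d=E[:3,:3]@np.linalg.inv(K)@np.array([uv[0],uv[1],1.]); return E[:3,3],d/np.linalg.norm(d)
def at_z(n,uv,z):
    o,d=ray(n,uv); return o+d*(z-o[2])/d[2]
def proj(n,p):
    K,E=cams[n]; q=K@(E[:3,:3].T@(np.array(p)-E[:3,3])); return q[:2]/q[2]
def tri(obs):
    A=np.zeros((3,3));b=np.zeros(3);R=[ray(n,uv) for n,uv in obs]
    for o,d in R:
        P=np.eye(3)-np.outer(d,d);A+=P;b+=P@o
    p=np.linalg.solve(A,b); return p,max(np.linalg.norm((np.eye(3)-np.outer(d,d))@(p-o)) for o,d in R)
E
python3 - <<'E'
from h import *
np.set_printoptions(precision=1,suppress=True)
a=grab("top");b=grab("side")
save(a,"pics/top.png",s=1.5);save(b,"pics/side.png",s=1.5)
for n in cams: print(n,cams[n][0],cams[n][1])
names="blue_tray green_tray syringe_mid marker_mid screwdriver_mid amber_bottle_mid clear_bottle_mid white_jar_mid eraser_mid".split()
for t in names:
    r={c:[(np.round(x["uv"],1).tolist(),round(x["confidence"],2)) for x in env.pinpoint(c,t)] for c in("top","side")}
    print(t,r)
    if r["top"] and r["side"]:
        for u,_ in r["top"][:2]:
            for v,_ in r["side"][:2]:
                print("   ",u,v,*tri([("top",u),("side",v)]))
print(env.state())
E
```

```text
pics
top [[461.6   0.  261.1]
 [  0.  461.6 189. ]
 [  0.    0.    1. ]] [[   0.    -1.     0.1  380.3]
 [  -1.    -0.     0.  -103.8]
 [  -0.    -0.1   -1.  1368.8]
 [   0.     0.     0.     1. ]]
side [[351.7   0.  251.3]
 [  0.  351.7 191.6]
 [  0.    0.    1. ]] [[   0.9   -0.3    0.3  301.6]
 [  -0.4   -0.6    0.7 -689. ]
 [   0.    -0.8   -0.7  628.4]
 [   0.     0.     0.     1. ]]
blue_tray {'top': [([162.3, 223.9], 0.89)], 'side': []}
green_tray {'top': [([303.5, 219.9], 0.83)], 'side': [([246.4, 255.8], 0.66)]}
    [303.5, 219.9] [246.4, 255.8] [ 494.9 -229.5   -1.8] 2.921486793253441
syringe_mid {'top': [([234.9, 233.1], 0.73)], 'side': [([199.6, 192.6], 0.87)]}
    [234.9, 233.1] [199.6, 192.6] [453.7 -28.3  40.1] 3.416518494613856
marker_mid {'top': [([255.1, 233.3], 0.81)], 'side': [([204.5, 211.6], 0.58)]}
    [255.1, 233.3] [204.5, 211.6] [450.3 -85.3  26.5] 0.3322624387245234
screwdriver_mid {'top': [([206.1, 225.9], 0.8)], 'side': [([195.1, 176.6], 0.74), ([301.2, 193.1], 0.65)]}
    [206.1, 225.9] [195.1, 176.6] [471.2  57.5  23.9] 0.6855369163766656
    [206.1, 22
[... 635 characters left out ...]
}
    [365.0, 232.2] [261.9, 319.3] [ 453.8 -401.6   37.3] 0.12261948028598091
eraser_mid {'top': [([162.7, 222.1], 0.65), ([321.9, 158.5], 0.55)], 'side': [([324.3, 244.7], 0.65)]}
    [162.7, 222.1] [324.3, 244.7] [ 650.2   45.8 -190.3] 236.6954431537016
    [321.9, 158.5] [324.3, 244.7] [ 672.4 -283.2   10.5] 3.836822812756373
{'time_s': 1.0, 'qpos': array([72.2, 18.3, 89.6, -0. , 72. , -1.1]), 'qvel': array([ 0. , -0. , -0.1, -0. ,  0. ,  0. ]), 'effort': array([  0. , -41.2, -23.2,   0.1,   0. ,  -0. ]), 'ee_pos': array([164.3, 551. , 404.8]), 'ee_rot': array([180. ,   0. , 163.4]), 'force': array([-0.1,  0.5, -0.1]), 'torque': array([-0.,  0.,  0.]), 'gripper_width': 91.28570093297851}
```

View pics/top.png

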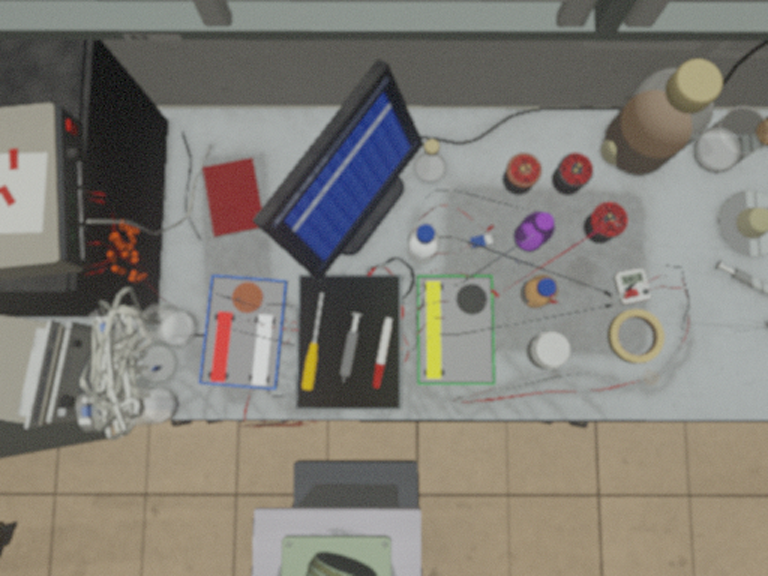

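View pics/side.png

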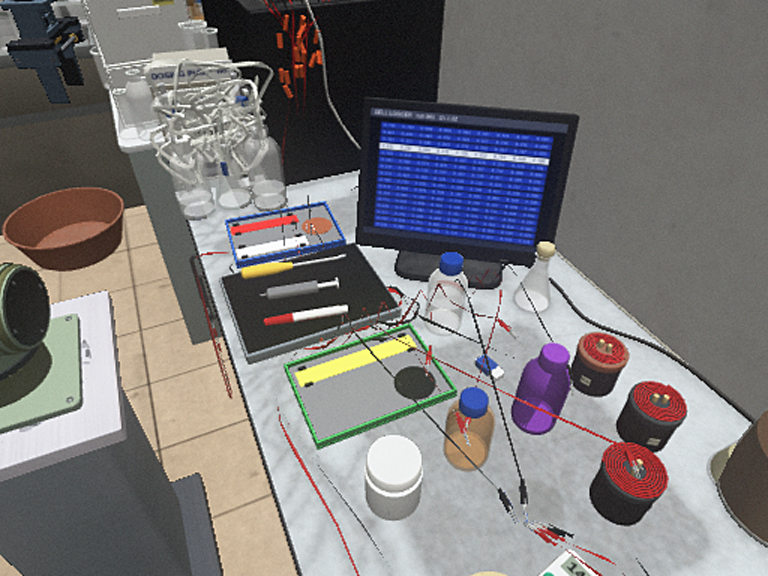

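The top view (1.5x) shows the blue tray at (245,330), the stand with the screwdriver, syringe and marker at (310,345), (350,345) and (383,352), and the green tray at (457,330). It also shows the clear bottle at (425,240), the amber bottle at (540,290), the jar at (550,350) and the eraser at (482,240). There are two clear-bottle shapes: the clear/white one with a blue cap and red-banded label at top (425,240), side (448,290), and the purple one at top (535,230), side (540,390). The purple one is excluded by the task. Next I'll measure precisely and make one crop to confirm.

```bash
python3 - <<'E'
from h import *
np.set_printoptions(precision=1,suppress=True)
a=grab("top");b=grab("side")
K={n:cams[n] for n in cams}
print(cams["top"][1][:3,:3].round(3).tolist())
hsv={n:cv2.cvtColor(i,cv2.COLOR_RGB2HSV).astype(int) for n,i in(("top",a),("side",b))}
H=hsv["top"];
def rect(box,m,z):
    mm=np.zeros(m.shape,np.uint8);x0,y0,x1,y1=box;mm[y0:y1,x0:x1]=m[y0:y1,x0:x1]
    n,l,s,c=cv2.connectedComponentsWithStats(mm);k=1+np.argmax(s[1:,4])
    pts=np.argwhere(l==k)[:,::-1].astype(np.float32)
    W=np.array([at_z("top",p,z)[:2] for p in pts],np.float32)
    r=cv2.minAreaRect(W);return r,W.mean(0),len(pts)
sat=(H[...,1]>90)
print("blue rim",rect((128,178,195,265),sat&(abs(H[...,0]-109)<10),16))
print("green rim",rect((270,178,335,260),sat&(abs(H[...,0]-65)<14),16))
print("red bar",rect((138,200,158,258),sat&((H[...,0]<8)|(H[...,0]>172)),8))
print("white bar",rect((164,205,184,262),(H[...,1]<40)&(H[...,2]>185),8))
print("brown",rect((150,180,180,212),sat&(H[...,0]<20),8))
print("yellow",rect((280,182,300,258),sat&(abs(H[...,0]-30)<8),8))
print("black disc",rect((300,185,328,212),H[...,2]<75,8))
for t,z in(("syringe_mid",35),("marker_mid",33),("screwdriver_mid",35)):
    for r in env.trace("top",t)[:2]:
        pts=np.argwhere(r["pixels"])[:,::-1].astype(np.float32)
        W=np.array([at_z("top",p,z)[:2] for p in pts],np.float32);print(t,round(r["confidence"],2),cv2.minAreaRect(W),W.mean(0))
for t in("syringe_mid","marker_mid","screwdriver_mid","amber_bottle_mid","clear_bottle_mid"):
    for c in("top","side"):
        for r in env.trace(c,t)[:3]:
            ys,xs=np.nonzero(r["pixels"]);print(t,c,round(r["confidence"],2),np.round(r["uv"],1),xs.min(),xs.max(),ys.min(),ys.max(),len(xs))
print(H[224,132:140].tolist())
canvas=np.hstack([cv2.resize(a[140:220,260:380],(600,400)),cv2.resize(b[150:340,200:400],(200*2,400))])
canvas=cv2.resize(canvas,(800,320));save(canvas,"pics/c1.png")
save(a,"pics/c2.png",(125,170,345,275),3.6)
# flask base
for uv in((179,132),(156,135),(132,143)): print("flask",at_z("side",uv,0))
E
```

```text
[[0.002, -0.989, 0.147], [-1.0, -0.002, 0.001], [-0.001, -0.148, -0.989]]
blue rim (((560.6663208007812, 110.06208038330078), (4.107668876647949, 53.71743392944336), 88.30426788330078), array([561. , 109.8], dtype=float32), 20)
green rim (((597.1612548828125, -155.59027099609375), (0.0, 0.0), 0.0), array([ 597.2, -155.6], dtype=float32), 1)
red bar (((458.62152099609375, 232.82806396484375), (30.152658462524414, 135.74444580078125), 86.11000061035156), array([458. , 232.1], dtype=float32), 444)
white bar (((452.4676513671875, 152.33726501464844), (28.222455978393555, 136.57937622070312), 85.76553344726562), array([451. , 152.1], dtype=float32), 425)
brown (((555.6699829101562, 184.5819091796875), (53.61644744873047, 56.16071319580078), 46.142852783203125), array([555.9, 184.5], dtype=float32), 288)
yellow (((493.32611083984375, -184.92030334472656), (29.25574493408203, 186.3434295654297), 89.71075439453125), array([ 492.7, -184.1], dtype=float32), 607)
black disc (((564.0604248046875, -273.2554931640625), (4.263585567474365, 0.0), 134.85906982421875), array([ 564.1, -273.3], dtype=fl
[... 1051 characters left out ...]
 347 372 183 205 440
screwdriver_mid side 0.89 [178.4 176.6] 161 194 175 185 219
screwdriver_mid side 0.55 [205.9 209.5] 177 230 204 215 326
amber_bottle_mid top 0.96 [361.5 193.4] 347 371 183 205 427
amber_bottle_mid side 0.69 [310.9 287.9] 296 329 258 313 1392
clear_bottle_mid top 0.9 [283.4 163.8] 272 293 149 174 459
clear_bottle_mid top 0.8 [355.8 153. ] 344 369 141 167 504
clear_bottle_mid side 0.7 [298.7 197.7] 284 310 169 223 1130
clear_bottle_mid side 0.68 [358.5 260.1] 341 380 229 289 1728
[[30, 9, 120], [68, 9, 120], [0, 0, 123], [108, 51, 134], [111, 98, 151], [112, 85, 153], [116, 26, 147], [0, 2, 149]]
flask [499.5 338.    0. ]
flask [424.9 350.6   0. ]
flask [344.  334.5   0. ]
```

View pics/c2.png

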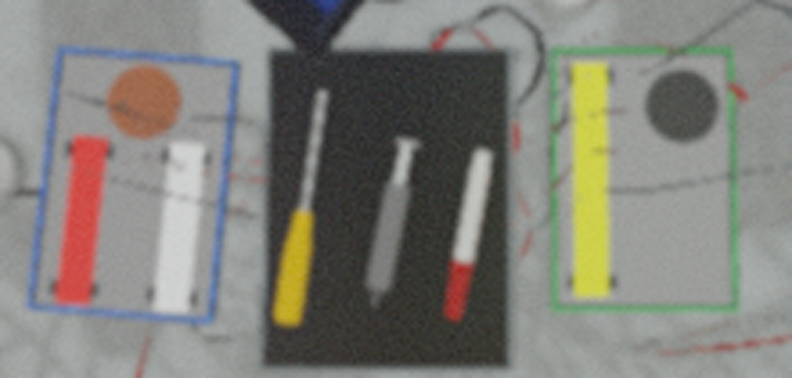

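View pics/c1.png

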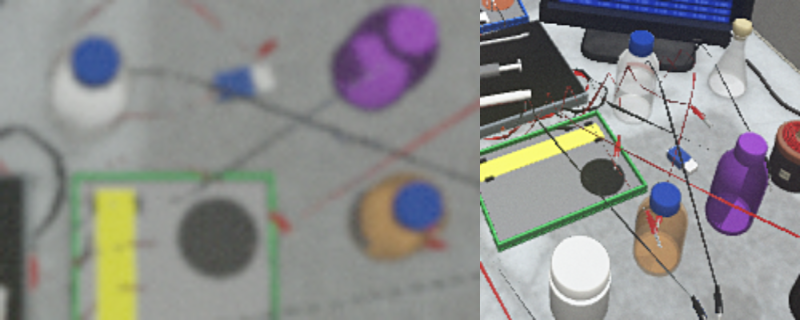

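The crops confirm the choice. The clear bottle with blue cap is at top px (284,155), the purple look-alike is at (357,153), and amber is at (363,193). In crop 1 the syringe's plunger and the screwdriver's shaft point away from the robot.

```bash
cat > m.py <<'E'
from h import *
np.set_printoptions(precision=1,suppress=True)
def c2(x,y): return np.array([(x+.5)/3.6-.5+125,(y+.5)/3.6-.5+170])
E
python3 - <<'E'
from m import *
a=grab("top");b=grab("side")
for n,cs in(("blue",[(60,48),(238,64),(211,322),(29,308)]),("green",[(553,48),(733,48),(737,309),(553,309)])):
    W=np.array([at_z("top",c2(*c),16)[:2] for c in cs],np.float32);r=cv2.minAreaRect(W);print(n,W.tolist(),"mean",W.mean(0),r)
    f=(W[0]+W[1]-W[2]-W[3]);print("yaw",np.degrees(np.arctan2(f[1],f[0])))
for n,p,q,z in(("screwdriver",(322,92),(288,326),35),("syringe",(408,140),(376,305),35),("marker",(483,148),(453,320),33),("stand",(270,50),(265,364),25),("stand",(507,50),(507,364),25)):
    P,Q=at_z("top",c2(*p),z),at_z("top",c2(*q),z);print(n,P[:2],Q[:2],"mid",(P+Q)[:2]/2,"len",np.linalg.norm(P-Q),"dir +y deg",np.degrees(np.arctan2(*(Q-P)[1::-1])))
print("bl disc",at_z("top",c2(144,102),8),"gr disc",at_z("top",c2(682,106),8))
for n,u,z in(("clearcap",(284,155),140),("clearbody",(282.2,162.8),60),("ambercap",(364.2,191.2),120),("eraser",(321.5,160.2),13),("jar",(366.5,233),85)): print(n,at_z("top",u,z))
# cap triangulation, blue cap centroids
for nm,bt,bs in(("clear",(272,140,296,170),(288,165,315,185)),("amber",(350,180,375,205),(300,255,330,280))):
    o=[]
    for c,im,x in(("top",a,bt),("side",b,bs)):
        H=cv2.cvtColor(im,cv2.COLOR_RGB2HSV);m=(abs(H[...,0].astype(int)-112)<12)&(H[...,1]>130);mm=np.zeros_like(m);mm[x[1]:x[3],x[0]:x[2]]=m[x[1]:x[3],x[0]:x[2]]
        ys,xs=np.nonzero(mm);o.append((c,(xs.mean(),ys.mean())))
    print(nm,"cap",o,*tri(o))
# side-view midpoints, heights
for n,u,v in(("screw",(c2(322,92)+c2(288,326))/2,((161.5+230)/2,(182.5+171)/2)),("marker",(c2(483,148)+c2(453,320))/2,((176+231.5)/2,(214.5+206)/2))): print(n,*tri([("top",u),("side",v)]))
save(b,"pics/s1.png",(60,20,260,240),2.7)
E
```

```text
blue [[599.3665771484375, 253.26846313476562], [586.33544921875, 106.09930419921875], [376.21185302734375, 122.63558959960938], [387.0343017578125, 269.6492919921875]] mean [487.2 187.9] ((487.5186462402344, 187.80999755859375), (147.73550415039062, 212.96322631835938), 85.58853149414062)
yaw -4.4553976
green [[600.24658203125, -153.3743133544922], [600.5678100585938, -301.80450439453125], [387.5300598144531, -300.9395751953125], [387.1939697265625, -152.69015502929688]] mean [ 493.9 -227.2] ((493.8809814453125, -227.24732971191406), (148.4283905029297, 213.85154724121094), 89.81600952148438)
yaw -0.20830472
screwdriver [560.6  34.5] [373.3  58.3] mid [467.   46.4] len 188.87518481809732 dir +y deg 172.7804153291233
syringe [521.7 -35.5] [389.9 -11.3] mid [455.8 -23.4] len 134.01091127412124 dir +y deg 169.6130270032939
marker [515.6 -96. ] [378.3 -72.6] mid [446.9 -84.3] len 139.3113016908607 dir +y deg 170.31543745154738
stand [596.6  78.8] [343.3  77.2] mid [469.9  78. ] len 253.36893711205525 dir +y deg -179.6454552862496
stand [ 597.  -115.4] [ 343.7 -115.6] mid [ 470.4 -115.5] len 253.3433508568182 dir +y deg -179.95004857798742
bl disc [555.6 184.2   8. ] gr disc [ 553.3 -260.     8. ]
clearcap [ 657.2 -164.7  140. ]
clearbody [ 652.2 -163.4   60. ]
ambercap [ 561.1 -384.4  120. ]
eraser [ 670.2 -283.3   13. ]
jar [ 449.1 -395.    85. ]
clear cap [('top', (np.float64(283.2298850574713), np.float64(154.97701149425288))), ('side', (np.float64(300.47596153846155), np.float64(175.27884615384616)))] [ 661.  -163.7  127.9] 1.0721674473294032
amber cap [('top', (np.float64(363.9879518072289), np.float64(191.12048192771084))), ('side', (np.float64(315.30128205128204), np.float64(267.91346153846155)))] [ 563.8 -386.6  110. ] 1.1175391446807157
screw [467.9  46.5  32. ] 1.7770387103221863
marker [447.6 -84.4  30.9] 1.1005364057609694
```

View pics/s1.png

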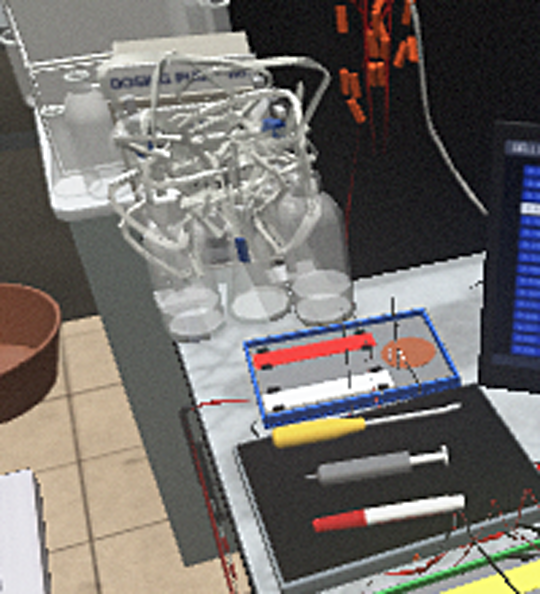

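```bash
python3 - <<'E'
from m import *
a=grab("top");b=grab("side")
# draw gripper body footprint for the marker placing, at z 80 and z 150, and y=300 line at z 0
def box(img,c,cx,cy,z,col,yaw=-4.3,s=1,o=(0,0)):
    t=np.radians(yaw);R=np.array([[np.cos(t),-np.sin(t)],[np.sin(t),np.cos(t)]])
    P=[proj(c,[*(R@np.array(v)+[cx,cy]),z]) for v in((38,89),(38,-89),(-38,-89),(-38,89))]
    P=((np.array(P)-o+.5)*s).astype(np.int32);cv2.polylines(img,[P],True,col,1)
L=cv2.resize(a[175:290,50:170],None,fx=4,fy=4,interpolation=cv2.INTER_CUBIC)
S=cv2.resize(b[30:190,90:230],None,fx=3,fy=3,interpolation=cv2.INTER_CUBIC)
for z,col in((80,(255,0,0)),(190,(0,160,0))):
    box(L,"top",458,230,z,col,s=4,o=(50,175));box(S,"side",458,230,z,col,s=3,o=(90,30))
L=L[:460,:];S=S[:460]
save(np.hstack([cv2.copyMakeBorder(L,0,max(0,460-L.shape[0]),0,0,0),S])[:, :],"pics/fl.png",s=0.88)
# monitor corners (1.5x picture): bottom-left, top-right etc
for u,z in(((320/1.5,275/1.5),100),((262/1.5,220/1.5),400),((420/1.5,150/1.5),100),((383/1.5,63/1.5),400)): print("mon",z,at_z("top",u,z))
E
```

```text
mon 100 [585.2  30.5 100. ]
mon 400 [616.5  83.3 400. ]
mon 100 [ 827.1 -156.1  100. ]
mon 400 [855.9 -89.3 400. ]
```

View pics/fl.png

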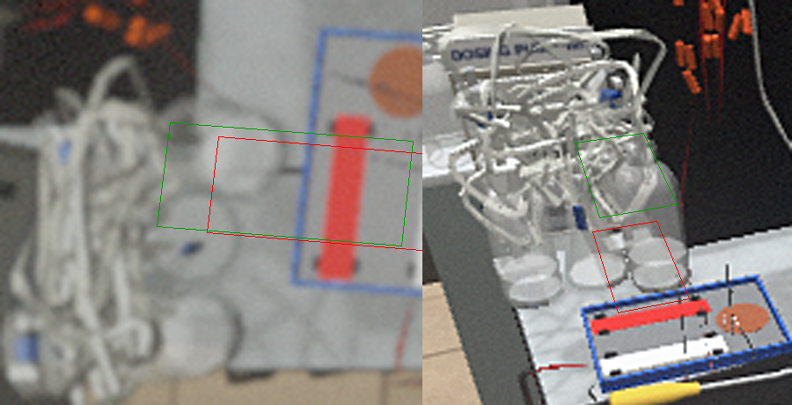

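The red bar lies close to the tall flask at left px (237,155), whose front is at y≈288 mm. The gripper body drawn at the marker's mid-length overlaps it. I'll therefore hold the marker near its cap end, about 52 mm toward the robot, so the body passes in front of that flask at x≈402.

```bash
cat > plan.py <<'E'
# usage: plan.py yaw x,y,tip ...  world waypoints of the fingertips -> tool-axis vectors (m), rows needed
import sys,numpy as np
from workcell import env
s=env.state();p=np.array(s["ee_pos"],float);yaw=s["ee_rot"][2];ty=float(sys.argv[1])
print("t %.2f pos %s rot %s w %.1f F %s"%(s["time_s"],p.round(1),np.round(s["ee_rot"],1),s["gripper_width"],np.round(s["force"],1)))
d=(yaw-ty+180)%360-180;print("twist %.3f rad (before travel)"%np.radians(d))
t=np.radians(ty);X=np.array([np.cos(t),np.sin(t)]);Y=np.array([np.sin(t),-np.cos(t)])
for a in sys.argv[2:]:
    q=np.array([float(v) for v in a.split(",")]);q[2]+=191;w=q-p;p=q
    n=int(np.ceil(np.linalg.norm(w)/38));v=np.array([X@w[:2],Y@w[:2],-w[2]])/1000
    print(a,"total",v.round(4),"rows",n,"each",(v/max(n,1)).round(4))
E
python3 -c "
from m import *
grab('top')
print(at_z('top',(117.3,219),0),at_z('top',(129,219),0))"
python3 plan.py 172.8 164,340,220 330,90,200 427.5,51.4,100 427.5,51.4,29; python3 -c "
from workcell import env; print(env.state()['qpos'])"
```

```text
[493.4 324.4   0. ] [493.5 289.6   0. ]
t 2.00 pos [164.3 551.  404.8] rot [180.    0.  163.4] w 90.8 F [-0.9 -0.5 -0.6]
twist -0.164 rad (before travel)
164,340,220 total [-0.0261 -0.2094 -0.0062] rows 6 each [-0.0044 -0.0349 -0.001 ]
330,90,200 total [-0.196  -0.2272  0.02  ] rows 8 each [-0.0245 -0.0284  0.0025]
427.5,51.4,100 total [-0.1016 -0.0261  0.1   ] rows 4 each [-0.0254 -0.0065  0.025 ]
427.5,51.4,29 total [0.    0.    0.071] rows 2 each [0.     0.     0.0355]
[ 7.22496672e+01  1.83107928e+01  8.96421979e+01 -1.04070424e-03
  7.20438050e+01 -1.14644471e+00]
```

```bash
python3 -m handwheel '[{"gripper":50,"travel":[0,0,0],"twist":-0.082},{"gripper":50,"travel":[0,0,0],"twist":-0.082},{"gripper":50,"travel":[-0.0044,-0.0349,-0.001],"twist":0},{"gripper":50,"travel":[-0.0044,-0.0349,-0.001],"twist":0},{"gripper":50,"travel":[-0.0044,-0.0349,-0.001],"twist":0}]' 15
python3 -m handwheel '[{"gripper":50,"travel":[-0.0044,-0.0349,-0.001],"twist":0},{"gripper":50,"travel":[-0.0044,-0.0349,-0.001],"twist":0},{"gripper":50,"travel":[-0.0044,-0.0349,-0.001],"twist":0}]'
python3 plan.py 172.8 330,90,200 427.5,51.4,100
```

```text
time_s: 2.42
ee_pos: [164.1, 444.5, 407.3]
ee_rot: [-180.0, -0.0, 172.8]
force: [0.3, -0.6, 1.0]
gripper_width: 60.9
time_s: 2.67
ee_pos: [163.9, 338.3, 410.7]
ee_rot: [180.0, 0.0, 172.8]
force: [0.3, -0.3, 0.5]
gripper_width: 46.0
t 2.67 pos [163.9 338.3 410.7] rot [180.    0.  172.8] w 46.0 F [ 0.3 -0.3  0.5]
twist 0.000 rad (before travel)
330,90,200 total [-0.1959 -0.2255  0.0197] rows 8 each [-0.0245 -0.0282  0.0025]
427.5,51.4,100 total [-0.1016 -0.0261  0.1   ] rows 4 each [-0.0254 -0.0065  0.025 ]
```

```bash
for i in 1 2; do python3 -m handwheel '[{"gripper":50,"travel":[-0.0245,-0.0282,0.0025],"twist":0},{"gripper":50,"travel":[-0.0245,-0.0282,0.0025],"twist":0},{"gripper":50,"travel":[-0.0245,-0.0282,0.0025],"twist":0},{"gripper":50,"travel":[-0.0245,-0.0282,0.0025],"twist":0}]'; done
python3 -m handwheel '[{"gripper":50,"travel":[-0.0254,-0.0065,0.025],"twist":0},{"gripper":50,"travel":[-0.0254,-0.0065,0.025],"twist":0},{"gripper":50,"travel":[-0.0254,-0.0065,0.025],"twist":0},{"gripper":50,"travel":[-0.0254,-0.0065,0.025],"twist":0},{"gripper":50,"travel":[0,0,0],"twist":0}]'
python3 plan.py 172.8 427.5,51.4,50 427.5,51.4,29
python3 - <<'E'
from m import *
a=grab("top");b=grab("side")
A=cv2.resize(a[160:280,170:290],None,fx=3.3,fy=3.3,interpolation=cv2.INTER_CUBIC);B=cv2.resize(b[120:240,120:240],None,fx=3.3,fy=3.3,interpolation=cv2.INTER_CUBIC)
save(np.hstack([A,B]),"pics/g1.png")
E
```

```text
time_s: 3.0
ee_pos: [247.4, 214.1, 401.0]
ee_rot: [179.9, 0.1, 172.9]
force: [1.7, 0.8, 0.3]
gripper_width: 45.9
time_s: 3.33
ee_pos: [330.8, 89.7, 391.0]
ee_rot: [180.0, 0.1, 172.8]
force: [0.8, 1.1, -0.1]
gripper_width: 45.4
time_s: 3.75
ee_pos: [430.6, 51.6, 286.9]
ee_rot: [-179.9, -0.2, 172.7]
force: [-0.7, 0.6, 0.6]
gripper_width: 45.6
t 3.75 pos [430.6  51.6 286.9] rot [-179.9   -0.2  172.7] w 45.6 F [-0.7  0.6  0.6]
twist -0.002 rad (before travel)
427.5,51.4,50 total [ 0.0031 -0.0006  0.0459] rows 2 each [ 0.0015 -0.0003  0.0229]
427.5,51.4,29 total [0.    0.    0.021] rows 1 each [0.    0.    0.021]
```

View pics/g1.png

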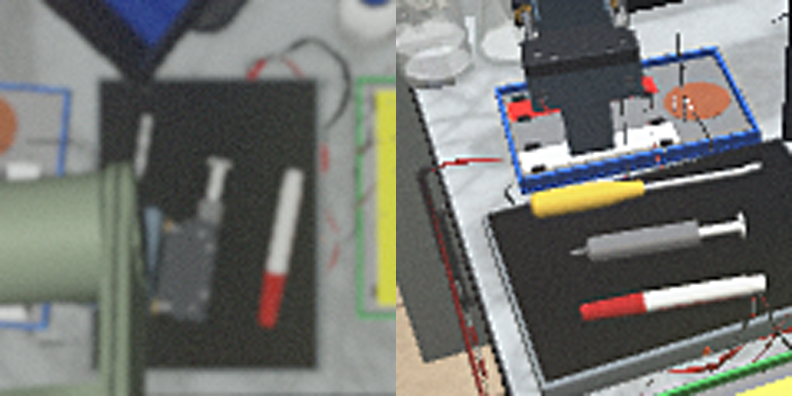

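The gripper hangs over the screwdriver handle, with fingers either side of it in the side crop at (590,120) above the handle at (590,198). I'll descend and grip.

```bash
python3 -m handwheel '[{"gripper":50,"travel":[0.0015,-0.0003,0.023],"twist":0},{"gripper":50,"travel":[0.0015,-0.0003,0.023],"twist":0},{"gripper":50,"travel":[0,0,0.011],"twist":0},{"gripper":50,"travel":[0,0,0.01],"twist":0},{"gripper":50,"travel":[0,0,0],"twist":0}]' 20
python3 plan.py 172.8 427.5,51.4,29
python3 -m handwheel '[{"gripper":10,"travel":[0,0,0],"twist":0},{"gripper":10,"travel":[0,0,0],"twist":0},{"gripper":10,"travel":[0,0,0],"twist":0},{"gripper":10,"travel":[0,0,0],"twist":0},{"gripper":10,"travel":[0,0,0],"twist":0}]' 20
python3 -m handwheel '[{"gripper":10,"travel":[0,0,0],"twist":0},{"gripper":10,"travel":[0,0,0],"twist":0}]'
```

```text
time_s: 4.27
ee_pos: [423.6, 53.3, 223.6]
ee_rot: [-180.0, -0.1, 172.8]
force: [0.8, 0.3, 0.0]
gripper_width: 45.5
t 4.27 pos [423.6  53.3 223.6] rot [-1.800e+02 -1.000e-01  1.728e+02] w 45.5 F [0.8 0.3 0. ]
twist 0.001 rad (before travel)
427.5,51.4,29 total [-0.0041 -0.0014  0.0036] rows 1 each [-0.0041 -0.0014  0.0036]
time_s: 4.68
ee_pos: [425.1, 52.9, 224.6]
ee_rot: [180.0, 0.1, 172.8]
force: [-0.3, 0.9, 5.4]
gripper_width: 20.0
time_s: 4.85
ee_pos: [425.1, 52.9, 224.6]
ee_rot: [180.0, 0.1, 172.8]
force: [-1.3, 0.4, 6.4]
gripper_width: 20.1
```

```bash
python3 -m handwheel '[{"gripper":45,"travel":[0,0,0],"twist":0},{"gripper":45,"travel":[0,0,0],"twist":0},{"gripper":45,"travel":[-0.002,-0.001,0.005],"twist":0},{"gripper":45,"travel":[0,0,0],"twist":0},{"gripper":45,"travel":[0,0,0],"twist":0}]' 20
python3 -m handwheel '[{"gripper":5,"travel":[0,0,0],"twist":0},{"gripper":5,"travel":[0,0,0],"twist":0},{"gripper":5,"travel":[0,0,0],"twist":0},{"gripper":5,"travel":[0,0,0],"twist":0},{"gripper":5,"travel":[0,0,0],"twist":0}]' 20
python3 plan.py 179.7 427,52,75 
```

```text
time_s: 5.27
ee_pos: [426.7, 51.5, 218.3]
ee_rot: [-180.0, -0.1, 172.8]
force: [-0.0, 0.2, 0.4]
gripper_width: 40.8
time_s: 5.68
ee_pos: [426.7, 51.6, 218.7]
ee_rot: [180.0, 0.0, 172.8]
force: [-0.2, -0.6, -0.7]
gripper_width: 19.9
t 5.68 pos [426.7  51.6 218.7] rot [180.    0.  172.8] w 19.9 F [-0.2 -0.6 -0.7]
twist -0.121 rad (before travel)
427,52,75 total [-0.0003  0.0004 -0.0473] rows 2 each [-0.0001  0.0002 -0.0236]
```

```bash
python3 -m handwheel '[{"gripper":5,"travel":[0,0,-0.02],"twist":0},{"gripper":5,"travel":[0,0,-0.03],"twist":0},{"gripper":5,"travel":[0,0,-0.02],"twist":0},{"gripper":5,"travel":[0,0,0],"twist":-0.061},{"gripper":5,"travel":[0,0,0],"twist":-0.06}]'
python3 -m handwheel '[{"gripper":5,"travel":[0,0,0],"twist":0},{"gripper":5,"travel":[0,0,0],"twist":0}]'
python3 plan.py 179.7 453.1,-184.2,97 453.1,-184.2,25 453.1,-184.2,12
```

```text
time_s: 6.1
ee_pos: [427.0, 51.6, 290.2]
ee_rot: [180.0, 0.2, 179.9]
force: [-0.3, -0.1, -1.1]
gripper_width: 20.1
time_s: 6.27
ee_pos: [426.5, 51.5, 288.7]
ee_rot: [180.0, -0.0, 179.6]
force: [0.2, 0.4, -0.5]
gripper_width: 20.4
t 6.27 pos [426.5  51.5 288.7] rot [180.   -0.  179.6] w 20.4 F [ 0.2  0.4 -0.5]
twist -0.001 rad (before travel)
453.1,-184.2,97 total [-0.0278 -0.2356  0.0007] rows 7 each [-0.004  -0.0337  0.0001]
453.1,-184.2,25 total [0.    0.    0.072] rows 2 each [0.    0.    0.036]
453.1,-184.2,12 total [0.    0.    0.013] rows 1 each [0.    0.    0.013]
```

```bash
python3 -m handwheel '[{"gripper":5,"travel":[-0.004,-0.02,0],"twist":0},{"gripper":5,"travel":[-0.004,-0.0335,0],"twist":0},{"gripper":5,"travel":[-0.004,-0.0335,0],"twist":0},{"gripper":5,"travel":[-0.004,-0.0335,0],"twist":0},{"gripper":5,"travel":[-0.004,-0.0335,0],"twist":0}]'
python3 -m handwheel '[{"gripper":5,"travel":[-0.004,-0.0335,0],"twist":0},{"gripper":5,"travel":[-0.004,-0.0335,0],"twist":0},{"gripper":5,"travel":[0,-0.0145,0],"twist":0},{"gripper":5,"travel":[0,0,0],"twist":0},{"gripper":5,"travel":[0,0,0],"twist":0}]'
python3 plan.py 179.7 453.1,-184.2,12
python3 - <<'E'
from m import *
a=grab("top");b=grab("side")
print(b.shape,a[:,0].mean())
A=cv2.resize(a[170:270,260:350],None,fx=4,fy=4,interpolation=cv2.INTER_CUBIC);B=cv2.resize(b,(512,400))
save(np.hstack([A,B])[:, :800] if 0 else cv2.resize(np.hstack([A,B]),(800,368)),"pics/g2.png")
E
```

```text
time_s: 6.68
ee_pos: [445.8, -104.0, 288.3]
ee_rot: [180.0, -0.0, 179.7]
force: [0.0, 0.4, 0.1]
gripper_width: 19.8
time_s: 7.1
ee_pos: [453.3, -184.5, 288.1]
ee_rot: [179.9, -0.1, 179.6]
force: [0.2, 0.3, -0.3]
gripper_width: 19.9
t 7.10 pos [ 453.3 -184.5  288.1] rot [ 1.799e+02 -1.000e-01  1.796e+02] w 19.9 F [ 0.2  0.3 -0.3]
twist -0.003 rad (before travel)
453.1,-184.2,12 total [0.0002 0.0003 0.0851] rows 3 each [0.0001 0.0001 0.0284]
(384, 512, 3) 129.04600694444446
```

View pics/g2.png

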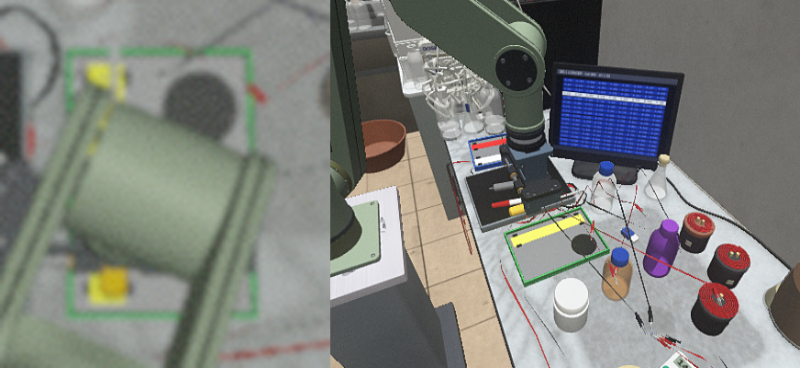

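The screwdriver is held above the yellow bar: in the top crop its handle end is at (112,282) and its tip at (113,50). I'll lower it and release.

```bash
python3 -m handwheel '[{"gripper":5,"travel":[0,0,0.03],"twist":0},{"gripper":5,"travel":[0,0,0.03],"twist":0},{"gripper":5,"travel":[0,0,0.014],"twist":0},{"gripper":5,"travel":[0,0,0.006],"twist":0},{"gripper":5,"travel":[0,0,0.0045],"twist":0}]'
python3 -m handwheel '[{"gripper":5,"travel":[0,0,0],"twist":0},{"gripper":5,"travel":[0,0,0],"twist":0},{"gripper":34,"travel":[0,0,0],"twist":0},{"gripper":34,"travel":[0,0,0],"twist":0},{"gripper":34,"travel":[0,0,0],"twist":0}]'
python3 -m handwheel '[{"gripper":34,"travel":[0,0,0],"twist":0},{"gripper":34,"travel":[0,0,-0.01],"twist":0},{"gripper":34,"travel":[0,0,-0.02],"twist":0},{"gripper":34,"travel":[0,0,-0.03],"twist":0},{"gripper":40,"travel":[0,0,-0.03],"twist":0}]'
python3 plan.py 169.6 443,-21,105 443,-21,60 443,-21,28
```

```text
time_s: 7.62
ee_pos: [453.5, -183.0, 203.6]
ee_rot: [180.0, -0.1, 179.8]
force: [1.3, -0.5, -0.5]
gripper_width: 20.1
time_s: 8.03
ee_pos: [453.8, -184.2, 205.0]
ee_rot: [-180.0, 0.1, 179.7]
force: [-0.4, -0.1, -0.6]
gripper_width: 31.3
time_s: 8.45
ee_pos: [453.2, -184.0, 294.9]
ee_rot: [180.0, -0.1, 179.7]
force: [0.3, -0.4, 0.2]
gripper_width: 35.0
t 8.45 pos [ 453.2 -184.   294.9] rot [ 1.800e+02 -1.000e-01  1.797e+02] w 35.0 F [ 0.3 -0.4  0.2]
twist 0.176 rad (before travel)
443,-21,105 total [ 0.0395  0.1585 -0.0011] rows 5 each [ 0.0079  0.0317 -0.0002]
443,-21,60 total [0.    0.    0.045] rows 2 each [0.     0.     0.0225]
443,-21,28 total [0.    0.    0.032] rows 1 each [0.    0.    0.032]
```

```bash
python3 -m handwheel '[{"gripper":50,"travel":[0,0,0],"twist":0.088},{"gripper":50,"travel":[0,0,0],"twist":0.088},{"gripper":50,"travel":[0.0077,0.0317,0],"twist":0},{"gripper":50,"travel":[0.0077,0.0317,0],"twist":0},{"gripper":50,"travel":[0.0077,0.0317,0],"twist":0}]'
python3 -m handwheel '[{"gripper":50,"travel":[0.0077,0.0317,0],"twist":0},{"gripper":50,"travel":[0.0077,0.0317,0],"twist":0},{"gripper":50,"travel":[0,0,0.03],"twist":0},{"gripper":50,"travel":[0,0,0],"twist":0},{"gripper":50,"travel":[0,0,0],"twist":0}]'
python3 plan.py 169.6 444,-21.2,27.5
python3 - <<'E'
from m import *
a=grab("top");b=grab("side")
A=cv2.resize(a[170:270,220:350],None,fx=3,fy=3.5,interpolation=cv2.INTER_CUBIC);B=cv2.resize(b[140:270,130:300],None,fx=2.35,fy=2.7,interpolation=cv2.INTER_CUBIC)[:350]
save(np.hstack([A,B]),"pics/g3.png")
E
```

```text
time_s: 8.87
ee_pos: [447.6, -85.7, 294.5]
ee_rot: [180.0, 0.0, 169.5]
force: [0.6, 0.5, 0.2]
gripper_width: 45.5
time_s: 9.28
ee_pos: [443.7, -21.1, 263.7]
ee_rot: [-180.0, -0.2, 169.7]
force: [-0.3, -1.1, 0.2]
gripper_width: 45.6
t 9.28 pos [443.7 -21.1 263.7] rot [-180.    -0.2  169.7] w 45.6 F [-0.3 -1.1  0.2]
twist 0.002 rad (before travel)
444,-21.2,27.5 total [-0.0003 -0.0001  0.0452] rows 2 each [-0.0002 -0.      0.0226]
```

View pics/g3.png

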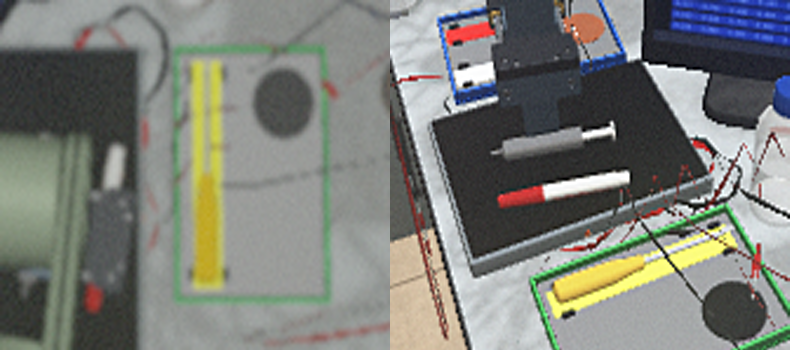

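The screwdriver lies in its cradle on the yellow bar, with its handle at (207,230) and tip at (207,65), straight between the lugs. The gripper is above the syringe barrel. I'll grip the syringe.

```bash
python3 -m handwheel '[{"gripper":50,"travel":[0,0,0.025],"twist":0},{"gripper":50,"travel":[0,0,0.013],"twist":0},{"gripper":50,"travel":[0,0,0.0075],"twist":0},{"gripper":50,"travel":[0,0,0],"twist":0},{"gripper":50,"travel":[0,0,0],"twist":0}]' 15
python3 -m handwheel '[{"gripper":5,"travel":[0,0,0],"twist":0},{"gripper":5,"travel":[0,0,0],"twist":0},{"gripper":5,"travel":[0,0,0],"twist":0},{"gripper":5,"travel":[0,0,0],"twist":0},{"gripper":5,"travel":[0,0,0],"twist":0}]' 15
python3 -m handwheel '[{"gripper":5,"travel":[0,0,0],"twist":0},{"gripper":5,"travel":[0,0,-0.02],"twist":0},{"gripper":5,"travel":[0,0,-0.02],"twist":-0.052},{"gripper":5,"travel":[0,0,-0.02],"twist":-0.053},{"gripper":5,"travel":[0,0,0],"twist":0}]'
python3 -m handwheel '[{"gripper":5,"travel":[0,0,0],"twist":0},{"gripper":5,"travel":[0,0,0],"twist":0}]'
python3 plan.py 175.6 440.5,151.9,87 440.5,151.9,12
```

```text
time_s: 9.8
ee_pos: [444.7, -21.8, 219.3]
ee_rot: [180.0, 0.0, 169.6]
force: [-0.1, 0.1, 0.3]
gripper_width: 45.5
time_s: 10.22
ee_pos: [444.4, -21.2, 219.2]
ee_rot: [180.0, 0.1, 169.6]
force: [-0.7, 0.2, 2.2]
gripper_width: 19.3
time_s: 10.63
ee_pos: [445.4, -21.3, 281.8]
ee_rot: [180.0, 0.4, 175.7]
force: [0.9, 0.5, -0.3]
gripper_width: 19.3
time_s: 10.8
ee_pos: [443.8, -21.2, 278.1]
ee_rot: [180.0, -0.1, 175.6]
force: [0.2, 0.3, 0.3]
gripper_width: 19.9
t 10.80 pos [443.8 -21.2 278.1] rot [ 1.800e+02 -1.000e-01  1.756e+02] w 19.9 F [0.2 0.3 0.3]
twist 0.000 rad (before travel)
440.5,151.9,87 total [1.650e-02 1.723e-01 1.000e-04] rows 5 each [0.0033 0.0345 0.    ]
440.5,151.9,12 total [0.    0.    0.075] rows 2 each [0.     0.     0.0375]
```

```bash
python3 -m handwheel '[{"gripper":5,"travel":[0.002,0.02,0],"twist":0},{"gripper":5,"travel":[0.0033,0.0345,0],"twist":0},{"gripper":5,"travel":[0.0033,0.0345,0],"twist":0},{"gripper":5,"travel":[0.0033,0.0345,0],"twist":0},{"gripper":5,"travel":[0.0033,0.0345,0],"twist":0}]'
python3 -m handwheel '[{"gripper":5,"travel":[0.0013,0.0143,0.02],"twist":0},{"gripper":5,"travel":[0,0,0.03],"twist":0},{"gripper":5,"travel":[0,0,0.016],"twist":0},{"gripper":5,"travel":[0,0,0],"twist":0},{"gripper":5,"travel":[0,0,0],"twist":0}]'
python3 plan.py 175.6 440.7,152.1,12
```

```text
time_s: 11.22
ee_pos: [440.3, 138.8, 277.4]
ee_rot: [-179.9, -0.2, 175.6]
force: [1.3, 0.0, -0.4]
gripper_width: 20.0
time_s: 11.63
ee_pos: [440.3, 151.7, 211.3]
ee_rot: [-179.9, -0.2, 175.6]
force: [0.2, 0.3, -0.2]
gripper_width: 19.9
t 11.63 pos [440.3 151.7 211.3] rot [-179.9   -0.2  175.6] w 19.9 F [ 0.2  0.3 -0.2]
twist 0.001 rad (before travel)
440.7,152.1,12 total [-0.0004  0.0004  0.0083] rows 1 each [-0.0004  0.0004  0.0083]
```

Now lower, release and go to the marker. The grip point is 52 mm toward the robot from its middle, about (395.6,-75.5).

```bash
python3 -m handwheel '[{"gripper":5,"travel":[0,0,0.004],"twist":0},{"gripper":5,"travel":[0,0,0.0035],"twist":0},{"gripper":5,"travel":[0,0,0],"twist":0},{"gripper":5,"travel":[0,0,0],"twist":0},{"gripper":36,"travel":[0,0,0],"twist":0}]'
python3 -m handwheel '[{"gripper":36,"travel":[0,0,0],"twist":0},{"gripper":36,"travel":[0,0,0],"twist":0},{"gripper":36,"travel":[0,0,0],"twist":0},{"gripper":36,"travel":[0,0,-0.01],"twist":0},{"gripper":36,"travel":[0,0,-0.02],"twist":0}]'
python3 -m handwheel '[{"gripper":40,"travel":[0,0,-0.03],"twist":0.046},{"gripper":45,"travel":[0,0,-0.02],"twist":0.046},{"gripper":45,"travel":[0,0,0],"twist":0},{"gripper":45,"travel":[0,0,0],"twist":0}]'
python3 plan.py 170.3 395.6,-75.5,92 395.6,-75.5,27
```

```text
time_s: 12.05
ee_pos: [441.0, 151.7, 205.8]
ee_rot: [180.0, 0.1, 175.6]
force: [0.5, 0.0, -1.0]
gripper_width: 23.8
time_s: 12.47
ee_pos: [440.0, 151.6, 234.0]
ee_rot: [-179.9, -0.3, 175.7]
force: [0.5, 0.4, -1.1]
gripper_width: 33.1
time_s: 12.8
ee_pos: [440.9, 151.9, 286.2]
ee_rot: [179.9, 0.1, 170.4]
force: [-1.1, -0.0, -0.7]
gripper_width: 41.3
t 12.80 pos [440.9 151.9 286.2] rot [1.799e+02 1.000e-01 1.704e+02] w 41.3 F [-1.1 -0.  -0.7]
twist 0.002 rad (before travel)
395.6,-75.5,92 total [ 0.0064 -0.2318  0.0032] rows 7 each [ 0.0009 -0.0331  0.0005]
395.6,-75.5,27 total [0.    0.    0.065] rows 2 each [0.     0.     0.0325]
```

```bash
python3 -m handwheel '[{"gripper":45,"travel":[0.001,-0.0331,0],"twist":0},{"gripper":45,"travel":[0.001,-0.0331,0],"twist":0},{"gripper":45,"travel":[0.001,-0.0331,0],"twist":0},{"gripper":45,"travel":[0.001,-0.0331,0],"twist":0},{"gripper":45,"travel":[0.001,-0.0331,0],"twist":0}]'
python3 -m handwheel '[{"gripper":45,"travel":[0.001,-0.0331,0],"twist":0},{"gripper":45,"travel":[0.0005,-0.0331,0.02],"twist":0},{"gripper":45,"travel":[0,0,0.02],"twist":0},{"gripper":45,"travel":[0,0,0],"twist":0},{"gripper":45,"travel":[0,0,0],"twist":0}]' 20
python3 plan.py 170.3 395.6,-75.5,27
python3 - <<'E'
from m import *
a=grab("top");b=grab("side")
A=cv2.resize(a[170:270,130:270],None,fx=3,fy=3.5,interpolation=cv2.INTER_CUBIC);B=cv2.resize(b[100:230,130:270],None,fx=2.7,fy=2.7,interpolation=cv2.INTER_CUBIC)[:350]
save(np.hstack([A,B]),"pics/g4.png")
E
```

```text
time_s: 13.22
ee_pos: [407.1, -11.7, 283.9]
ee_rot: [-180.0, -0.2, 170.5]
force: [0.3, 0.4, -0.3]
gripper_width: 41.4
time_s: 13.63
ee_pos: [394.9, -75.6, 243.9]
ee_rot: [180.0, -0.3, 170.3]
force: [0.4, 0.0, 0.1]
gripper_width: 40.9
t 13.63 pos [394.9 -75.6 243.9] rot [180.   -0.3 170.3] w 40.9 F [0.4 0.  0.1]
twist 0.001 rad (before travel)
395.6,-75.5,27 total [-0.0007  0.0002  0.0259] rows 1 each [-0.0007  0.0002  0.0259]
```

View pics/g4.png

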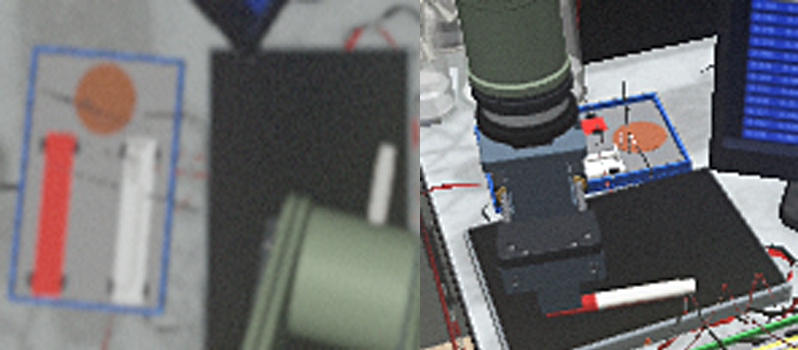

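The stand now holds only the marker, with the gripper above its red cap at side (570,305). The syringe is faint on the white bar, so I'll verify it later. Now I'll grip the marker.

```bash
python3 -m handwheel '[{"gripper":45,"travel":[0,0,0.015],"twist":0},{"gripper":45,"travel":[0,0,0.0105],"twist":0},{"gripper":45,"travel":[0,0,0],"twist":0},{"gripper":45,"travel":[0,0,0],"twist":0},{"gripper":2,"travel":[0,0,0],"twist":0}]' 20
python3 -m handwheel '[{"gripper":2,"travel":[0,0,0],"twist":0},{"gripper":2,"travel":[0,0,0],"twist":0},{"gripper":2,"travel":[0,0,0],"twist":0},{"gripper":2,"travel":[0,0,0],"twist":0},{"gripper":2,"travel":[0,0,0],"twist":0}]' 20
python3 -m handwheel '[{"gripper":2,"travel":[0,0,0],"twist":0},{"gripper":2,"travel":[0,0,-0.02],"twist":0},{"gripper":2,"travel":[0,0,-0.02],"twist":-0.046},{"gripper":2,"travel":[0,0,0],"twist":-0.046},{"gripper":2,"travel":[0,0,0],"twist":0}]'
python3 -m handwheel '[{"gripper":2,"travel":[0,0,0],"twist":0}]'
python3 plan.py 175.6 402,180,66 402,231,66 402,231,17
python3 - <<'E'
from m import *
a=grab("top");b=grab("side")
A=cv2.resize(a[195:265,130:200],None,fx=5.7,fy=5.7,interpolation=cv2.INTER_CUBIC);B=cv2.resize(b[120:240,120:240],None,fx=3.3,fy=3.3,interpolation=cv2.INTER_CUBIC)
save(np.hstack([A[:396],B[:396]]),"pics/g5.png")
E
```

```text
time_s: 14.15
ee_pos: [396.2, -75.1, 220.5]
ee_rot: [180.0, 0.1, 170.5]
force: [-0.7, -0.2, -0.4]
gripper_width: 37.0
time_s: 14.57
ee_pos: [395.9, -75.5, 220.1]
ee_rot: [180.0, 0.0, 170.4]
force: [-0.9, 0.2, 3.8]
gripper_width: 13.5
time_s: 14.98
ee_pos: [395.9, -75.7, 260.5]
ee_rot: [-180.0, 0.1, 175.7]
force: [-0.1, -0.1, 0.3]
gripper_width: 13.6
time_s: 15.07
ee_pos: [395.4, -75.5, 259.5]
ee_rot: [180.0, -0.0, 175.6]
force: [0.3, 0.3, -0.9]
gripper_width: 13.8
t 15.07 pos [395.4 -75.5 259.5] rot [180.   -0.  175.6] w 13.8 F [ 0.3  0.3 -0.9]
twist -0.000 rad (before travel)
402,180,66 total [0.013  0.2553 0.0025] rows 7 each [0.0019 0.0365 0.0004]
402,231,66 total [ 0.0039  0.0508 -0.    ] rows 2 each [ 0.002   0.0254 -0.    ]
402,231,17 total [0.    0.    0.049] rows 2 each [0.     0.     0.0245]
```

View pics/g5.png

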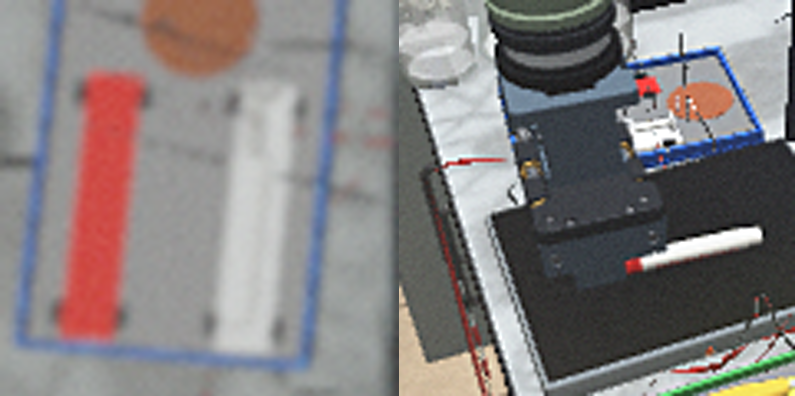

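```bash
python3 - <<'E'
from m import *
a=grab("top");b=grab("side")
for z in (63,73,83): print(z,proj("side",[514.5,-84.7,z]),proj("top",[514.5,-84.7,z]))
H=cv2.cvtColor(b,cv2.COLOR_RGB2HSV).astype(int)
m=(H[...,1]<60)&(H[...,2]>150);m[:,:190]=0;m[:,236:]=0;m[:185]=0;m[:183]=0;m[205:]=0
ys,xs=np.nonzero(m);print(xs.min(),xs.max(),[ (x,ys[xs==x].mean().round(1)) for x in range(192,236,4) if (xs==x).any()])
print([proj("side",[395.4+d*.997,-75.5-d*.077,73]) for d in(40,80,119)])
E
```

```text
63 [228.5 193.1] [254.8 210.1]
73 [228.4 190. ] [254.7 209.7]
83 [228.2 186.8] [254.7 209.3]
193 229 [(196, np.float64(198.5)), (200, np.float64(197.5)), (204, np.float64(195.5)), (208, np.float64(194.5)), (212, np.float64(194.0)), (216, np.float64(193.0)), (220, np.float64(192.0)), (224, np.float64(191.5)), (228, np.float64(190.5))]
[array([195.9, 197.4]), array([212.5, 193.6]), array([228.2, 190. ])]
```

The marker is held level: the measured far end in the side view is (229,190.5), against (228,190) predicted. On to the red bar, travelling low along x≈404, in front of the flask.

```bash
python3 -m handwheel '[{"gripper":2,"travel":[0.001,0.02,0],"twist":0},{"gripper":2,"travel":[0.0016,0.0365,0],"twist":0},{"gripper":2,"travel":[0.0016,0.0365,0],"twist":0},{"gripper":2,"travel":[0.0016,0.0365,0],"twist":0},{"gripper":2,"travel":[0.0016,0.0365,0],"twist":0}]'
python3 -m handwheel '[{"gripper":2,"travel":[0.0016,0.0365,0],"twist":0},{"gripper":2,"travel":[0.0016,0.0365,0],"twist":0},{"gripper":2,"travel":[0,0.016,0],"twist":0},{"gripper":2,"travel":[0,0,0],"twist":0},{"gripper":2,"travel":[0,0,0],"twist":0}]'
python3 plan.py 175.6 404,232.5,66 404,232.5,15
python3 - <<'E'
from m import *
a=grab("top");b=grab("side")
save(np.hstack([cv2.resize(a[150:290,60:200],(380,380),interpolation=cv2.INTER_CUBIC),cv2.resize(b[30:190,90:250],(380,380),interpolation=cv2.INTER_CUBIC)]),"pics/g6.png")
E
```

```text
time_s: 15.68
ee_pos: [400.6, 92.0, 259.4]
ee_rot: [-180.0, -0.0, 175.6]
force: [0.5, 0.8, -0.6]
gripper_width: 13.4
time_s: 16.1
ee_pos: [404.2, 180.0, 259.2]
ee_rot: [-179.9, -0.1, 175.8]
force: [-1.0, -0.6, -0.3]
gripper_width: 13.7
t 16.10 pos [404.2 180.  259.2] rot [-1.799e+02 -1.000e-01  1.758e+02] w 13.7 F [-1.  -0.6 -0.3]
twist 0.003 rad (before travel)
404,232.5,66 total [0.0042 0.0523 0.0022] rows 2 each [0.0021 0.0262 0.0011]
404,232.5,15 total [0.    0.    0.051] rows 2 each [0.     0.     0.0255]
```

View pics/g6.png

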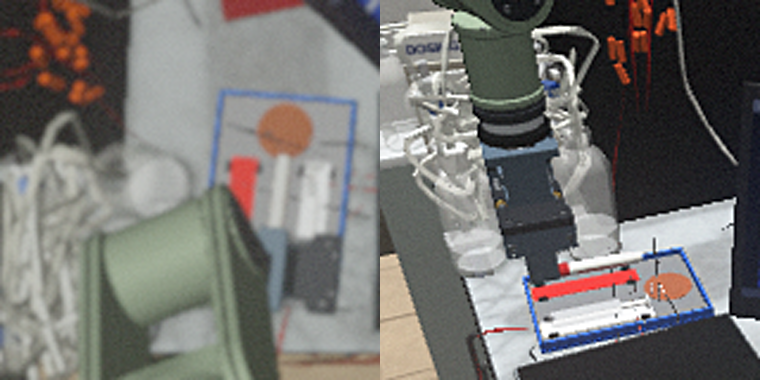

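The marker hangs at side (605,262), short of the red bar, and the gripper body is clear of the tall flask at (595,200). I'll move across gently and watch the force.

```bash
python3 -m handwheel '[{"gripper":2,"travel":[0.0015,0.018,0.01],"twist":0},{"gripper":2,"travel":[0.0015,0.018,0.01],"twist":0},{"gripper":2,"travel":[0,0,0],"twist":0}]'
python3 -m handwheel '[{"gripper":2,"travel":[0.001,0.01,0.005],"twist":0},{"gripper":2,"travel":[0.0005,0.006,0.005],"twist":0},{"gripper":2,"travel":[0,0,0],"twist":0},{"gripper":2,"travel":[0,0,0],"twist":0}]'
python3 plan.py 175.6 404,232.5,15
```

```text
time_s: 16.45
ee_pos: [404.2, 215.8, 238.6]
ee_rot: [-180.0, -0.1, 175.6]
force: [-0.0, -0.0, 0.2]
gripper_width: 13.7
time_s: 16.78
ee_pos: [403.9, 231.4, 229.6]
ee_rot: [-180.0, -0.0, 175.7]
force: [0.5, 0.7, -0.4]
gripper_width: 13.8
t 16.78 pos [403.9 231.4 229.6] rot [-180.    -0.   175.7] w 13.8 F [ 0.5  0.7 -0.4]
twist 0.001 rad (before travel)
404,232.5,15 total [-0.      0.0011  0.0236] rows 1 each [-0.      0.0011  0.0236]
```

```bash
python3 -m handwheel '[{"gripper":2,"travel":[0,0.0011,0.008],"twist":0},{"gripper":2,"travel":[0,0,0.008],"twist":0},{"gripper":2,"travel":[0,0,0.0065],"twist":0},{"gripper":2,"travel":[0,0,0],"twist":0},{"gripper":2,"travel":[0,0,0],"twist":0}]'
python3 -m handwheel '[{"gripper":28,"travel":[0,0,0],"twist":0},{"gripper":28,"travel":[0,0,0],"twist":0},{"gripper":28,"travel":[0,0,0],"twist":0},{"gripper":28,"travel":[0,0,0],"twist":0},{"gripper":28,"travel":[0,0,-0.01],"twist":0}]'
python3 -m handwheel '[{"gripper":28,"travel":[0,0,-0.02],"twist":0},{"gripper":28,"travel":[0,-0.025,-0.03],"twist":0},{"gripper":28,"travel":[0,-0.035,-0.02],"twist":0},{"gripper":28,"travel":[0,-0.035,0],"twist":0},{"gripper":60,"travel":[0,-0.035,0],"twist":0}]'
python3 -m handwheel '[{"gripper":100,"travel":[0,-0.035,-0.02],"twist":0},{"gripper":100,"travel":[0,-0.035,-0.03],"twist":0},{"gripper":100,"travel":[0,-0.035,-0.03],"twist":0},{"gripper":100,"travel":[0,-0.035,-0.03],"twist":0},{"gripper":100,"travel":[0,0,0],"twist":0}]'
python3 - <<'E'
from m import *
a=grab("top");b=grab("side")
save(np.hstack([cv2.resize(a[165:275,120:200],(320,440),interpolation=cv2.INTER_CUBIC),cv2.resize(b[90:200,130:245],(460,440),interpolation=cv2.INTER_CUBIC)]),"pics/g7.png")
for t in("syringe_mid","marker_mid","screwdriver_mid"):
  for c in("top","side"): print(t,c,[(np.round(x["uv"],1),round(x["confidence"],2)) for x in env.pinpoint(c,t)][:2])
for n,p in(("syr",[452.5,151,18]),("mark",[456,230,16]),("screw",[494,-184,18])): print(n,proj("top",p),proj("side",p))
E
python3 plan.py 165
```

```text
time_s: 17.2
ee_pos: [404.0, 232.6, 206.8]
ee_rot: [-180.0, -0.0, 175.7]
force: [0.2, -1.5, 2.0]
gripper_width: 13.8
time_s: 17.62
ee_pos: [403.3, 232.5, 216.0]
ee_rot: [-179.9, -0.2, 175.7]
force: [-0.7, 0.4, 0.5]
gripper_width: 25.7
time_s: 18.03
ee_pos: [394.0, 102.2, 288.5]
ee_rot: [179.9, 0.2, 175.8]
force: [0.3, -0.4, -0.4]
gripper_width: 29.5
time_s: 18.45
ee_pos: [384.9, -30.1, 393.2]
ee_rot: [-179.8, 0.6, 175.4]
force: [1.2, 2.0, 1.1]
gripper_width: 62.9
syringe_mid top [(array([143.3, 229. ]), 0.57), (array([175.3, 236.4]), 0.54)]
syringe_mid side [(array([179.5, 162.1]), 0.52)]
marker_mid top [(array([147., 229.]), 0.73)]
marker_mid side [(array([174.6, 151.5]), 0.41), (array([321.7, 242.1]), 0.34)]
screwdriver_mid top [(array([287.3, 215.6]), 0.6)]
screwdriver_mid side [(array([238.7, 238.8]), 0.79)]
syr [174.1 232.6] [179.7 161.4]
mark [147.3 231.4] [174.  147.7]
screw [288.8 218.7] [236.8 236.3]
t 18.85 pos [384.2 -25.4 387.6] rot [ 1.800e+02 -1.000e-01  1.758e+02] w 90.9 F [-0.5 -0.1 -0.3]
twist 0.188 rad (before travel)
```

View pics/g7.png

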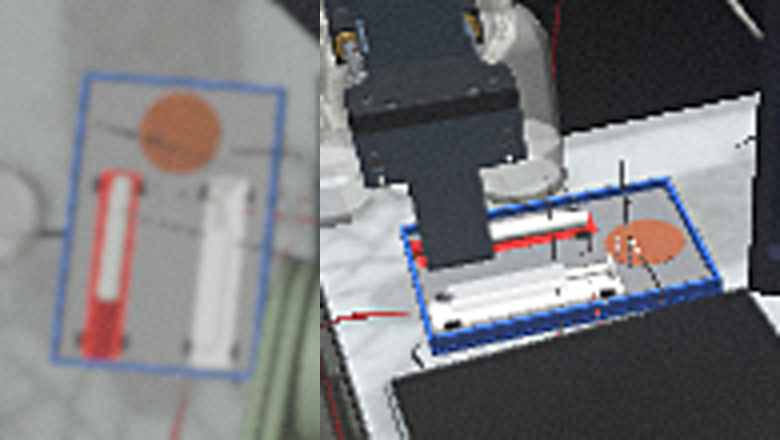

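The marker lies between its lugs on the red bar: barrel (115,240), far end (121,178). The syringe lies on the white bar: plunger flange at side (608,262). Next I'll check those ends numerically, re-measure the bottles, and plan the amber grasp.

```bash
python3 - <<'E'
from m import *
a=grab("top");b=grab("side")
print("marker far end",at_z("top",(150.2,209.3),20),"expect 523,226")
print("syr flange side",at_z("side",(202.3,156.5),22),"expect 518,146")
def trayf(p,c,y):
    t=np.radians(y);d=np.array(p[:2])-c;return np.array([np.cos(t)*d[0]+np.sin(t)*d[1],-np.sin(t)*d[0]+np.cos(t)*d[1]])
for n,u,v in(("syr",(175.3,236.4),(179.5,162.1)),("mark",(147,229),(174.6,151.5)),("scr",(287.3,215.6),(238.7,238.8))):
    p,e=tri([("top",u),("side",v)]);print(n,p,e,"tray",trayf(p,(487.5,189),-4.4) if n!="scr" else trayf(p,(494,-227.3),-.2))
# syringe dark/bright extent along the bar in the side view: print brightness along bar line at z=18
H=cv2.cvtColor(b,cv2.COLOR_RGB2GRAY)
print([ (d,int(H[tuple(np.round(proj("side",[452.5+d*.997,151-d*.075,19])).astype(int)[::-1])])) for d in range(-84,90,6)])
for t in("amber_bottle_mid","clear_bottle_mid"):
  o={c:[np.round(x["uv"],1) for x in env.pinpoint(c,t)] for c in("top","side")};print(t,o)
E
python3 plan.py 165 500,-200,197 563.3,-385.8,150 563.3,-385.8,49
```

```text
marker far end [520.5 222.9  20. ] expect 523,226
syr flange side [518.8 142.   22. ] expect 518,146
syr [446.  146.2  19.7] 4.61166882109187 tray [-38.1 -45.9]
mark [460.6 236.2  -2.8] 3.5591584983228315 tray [-30.4  45. ]
scr [ 502.4 -179.9    1.7] 2.152541528870418 tray [ 8.2 47.4]
[(-84, 189), (-78, 188), (-72, 117), (-66, 222), (-60, 175), (-54, 164), (-48, 189), (-42, 233), (-36, 242), (-30, 224), (-24, 239), (-18, 217), (-12, 239), (-6, 253), (0, 242), (6, 248), (12, 224), (18, 241), (24, 219), (30, 240), (36, 156), (42, 253), (48, 190), (54, 255), (60, 235), (66, 176), (72, 164), (78, 162), (84, 143)]
amber_bottle_mid {'top': [array([361.5, 192. ])], 'side': [array([309. , 286.4])]}
clear_bottle_mid {'top': [array([282.8, 162.3]), array([355.1, 154.1])], 'side': [array([301.8, 192.2]), array([360.4, 259.7])]}
t 19.15 pos [384.4 -26.1 388.4] rot [180.   -0.  175.7] w 90.7 F [ 0.2 -0.9 -0.3]
twist 0.187 rad (before travel)
500,-200,197 total [-0.1567 -0.138   0.0004] rows 6 each [-0.0261 -0.023   0.0001]
563.3,-385.8,150 total [-0.1092 -0.1631  0.047 ] rows 6 each [-0.0182 -0.0272  0.0078]
563.3,-385.8,49 total [0.    0.    0.101] rows 3 each [0.     0.     0.0337]
```

```bash
python3 -m handwheel '[{"gripper":100,"travel":[0,0,0],"twist":0.094},{"gripper":100,"travel":[0,0,0],"twist":0.093},{"gripper":100,"travel":[-0.026,-0.023,0],"twist":0},{"gripper":100,"travel":[-0.026,-0.023,0],"twist":0},{"gripper":100,"travel":[-0.026,-0.023,0],"twist":0}]' 35
python3 -m handwheel '[{"gripper":100,"travel":[-0.026,-0.023,0],"twist":0},{"gripper":100,"travel":[-0.026,-0.023,0],"twist":0},{"gripper":100,"travel":[-0.026,-0.023,0],"twist":0},{"gripper":100,"travel":[-0.0182,-0.0272,0],"twist":0},{"gripper":100,"travel":[-0.0182,-0.0272,0],"twist":0}]'
python3 -m handwheel '[{"gripper":100,"travel":[-0.0182,-0.0272,0],"twist":0},{"gripper":100,"travel":[-0.0182,-0.0272,0],"twist":0},{"gripper":100,"travel":[-0.0182,-0.0272,0],"twist":0},{"gripper":100,"travel":[-0.0182,-0.0272,0],"twist":0},{"gripper":100,"travel":[0,0,0.02],"twist":0}]'
python3 -m handwheel '[{"gripper":100,"travel":[0,0,0],"twist":0},{"gripper":100,"travel":[0,0,0],"twist":0}]'
python3 plan.py 165 563.3,-385.8,140 563.3,-385.8,49
python3 - <<'E'
from m import *
b=grab("side");a=grab("top")
save(np.hstack([cv2.resize(b[120:340,220:420],(400,440),interpolation=cv2.INTER_CUBIC),cv2.resize(a[120:260,270:400],(390,440))]),"pics/g8.png")
E
```

```text
time_s: 19.57
ee_pos: [442.2, -114.1, 388.8]
ee_rot: [180.0, 0.0, 165.0]
force: [0.4, 0.2, 0.3]
gripper_width: 91.4
time_s: 19.98
ee_pos: [520.9, -263.7, 388.2]
ee_rot: [180.0, -0.0, 165.0]
force: [0.7, -0.5, 0.2]
gripper_width: 90.8
time_s: 20.4
ee_pos: [563.9, -391.7, 371.3]
ee_rot: [-179.7, 0.6, 164.8]
force: [0.5, 0.5, 1.1]
gripper_width: 91.3
time_s: 20.57
ee_pos: [561.9, -386.0, 366.8]
ee_rot: [179.9, -0.2, 164.9]
force: [0.3, 0.9, -0.0]
gripper_width: 90.9
t 20.57 pos [ 561.9 -386.   366.8] rot [179.9  -0.2 164.9] w 90.9 F [ 0.3  0.9 -0. ]
twist -0.001 rad (before travel)
563.3,-385.8,140 total [-0.0013  0.0005  0.0358] rows 1 each [-0.0013  0.0005  0.0358]
563.3,-385.8,49 total [0.    0.    0.091] rows 3 each [0.     0.     0.0303]
```

View pics/g8.png

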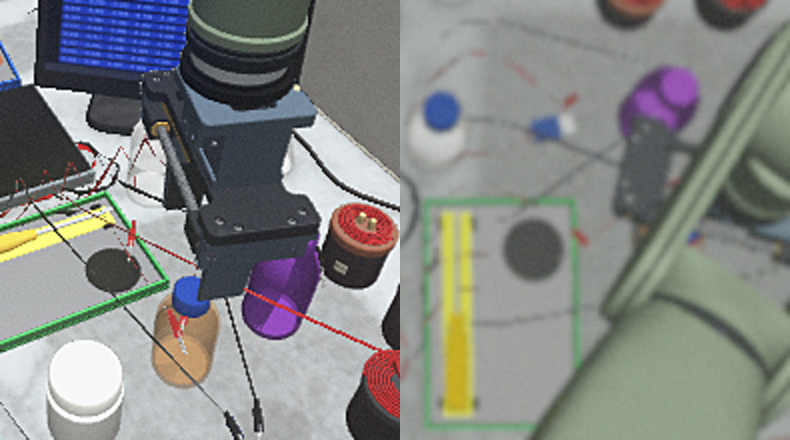

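The open gripper hangs above the amber bottle, with its blue cap at side (190,295). The purple look-alike stays behind it at (280,300). Descending.

```bash
python3 -m handwheel '[{"gripper":100,"travel":[-0.0013,0.0005,0.03],"twist":0},{"gripper":100,"travel":[0,0,0.025],"twist":0},{"gripper":100,"travel":[0,0,0.015],"twist":0},{"gripper":100,"travel":[0,0,0],"twist":0}]'
python3 -m handwheel '[{"gripper":100,"travel":[0,0,0.02],"twist":0},{"gripper":100,"travel":[0,0,0.02],"twist":0},{"gripper":100,"travel":[0,0,0.013],"twist":0},{"gripper":100,"travel":[0,0,0],"twist":0},{"gripper":100,"travel":[0,0,0],"twist":0}]'
python3 -m handwheel '[{"gripper":50,"travel":[0,0,0],"twist":0},{"gripper":50,"travel":[0,0,0],"twist":0},{"gripper":50,"travel":[0,0,0],"twist":0},{"gripper":50,"travel":[0,0,0],"twist":0},{"gripper":50,"travel":[0,0,0],"twist":0}]' 35
python3 -m handwheel '[{"gripper":50,"travel":[0,0,0],"twist":0},{"gripper":50,"travel":[0,0,0],"twist":0},{"gripper":50,"travel":[0,0,0],"twist":0}]'
```

```text
time_s: 21.0
ee_pos: [562.9, -384.4, 295.9]
ee_rot: [179.9, -0.3, 165.0]
force: [0.3, 0.4, 0.3]
gripper_width: 91.3
time_s: 21.42
ee_pos: [563.9, -385.6, 247.1]
ee_rot: [-180.0, 0.1, 165.0]
force: [-0.2, -0.4, -0.3]
gripper_width: 91.1
time_s: 21.83
ee_pos: [563.6, -386.0, 246.2]
ee_rot: [-180.0, 0.0, 164.9]
force: [0.3, -0.7, -0.0]
gripper_width: 60.9
time_s: 22.08
ee_pos: [563.6, -386.1, 246.0]
ee_rot: [-180.0, 0.0, 164.9]
force: [0.3, -0.6, 2.8]
gripper_width: 58.1
```

```bash
python3 -m handwheel '[{"gripper":85,"travel":[0,0,0],"twist":0},{"gripper":85,"travel":[0,0,0],"twist":0},{"gripper":85,"travel":[0,0,0.005],"twist":0},{"gripper":85,"travel":[0,0,0],"twist":0},{"gripper":85,"travel":[0,0,0],"twist":0}]'
python3 -m handwheel '[{"gripper":50,"travel":[0,0,0],"twist":0},{"gripper":50,"travel":[0,0,0],"twist":0},{"gripper":50,"travel":[0,0,0],"twist":0},{"gripper":50,"travel":[0,0,0],"twist":0},{"gripper":50,"travel":[0,0,0],"twist":0}]' 35
python3 -m handwheel '[{"gripper":50,"travel":[0,0,0],"twist":0},{"gripper":50,"travel":[0,0,-0.02],"twist":0},{"gripper":50,"travel":[0,0,-0.03],"twist":0},{"gripper":50,"travel":[0,0,-0.03],"twist":0},{"gripper":50,"travel":[0,0,-0.03],"twist":0}]' 35
python3 -m handwheel '[{"gripper":50,"travel":[0,0,-0.03],"twist":0},{"gripper":50,"travel":[0,0,-0.02],"twist":0},{"gripper":50,"travel":[0,0,0],"twist":0},{"gripper":50,"travel":[0,0,0],"twist":0}]'
python3 plan.py 165 480,-150,210 480,60,210 
```

```text
time_s: 22.5
ee_pos: [563.4, -385.8, 239.7]
ee_rot: [180.0, -0.1, 164.9]
force: [-0.1, -0.6, -0.0]
gripper_width: 77.5
time_s: 22.92
ee_pos: [563.6, -386.0, 240.6]
ee_rot: [-180.0, 0.0, 164.9]
force: [0.2, -0.8, -0.5]
gripper_width: 57.8
time_s: 23.33
ee_pos: [563.4, -385.8, 351.1]
ee_rot: [180.0, -0.1, 164.9]
force: [0.5, -0.2, -2.1]
gripper_width: 57.8
time_s: 23.67
ee_pos: [563.4, -385.9, 400.9]
ee_rot: [-180.0, 0.1, 164.9]
force: [-0.9, -0.4, -3.1]
gripper_width: 58.2
t 23.67 pos [ 563.4 -385.9  400.9] rot [-1.800e+02  1.000e-01  1.649e+02] w 58.2 F [-0.9 -0.4 -3.1]
twist -0.001 rad (before travel)
480,-150,210 total [ 1.416e-01  2.062e-01 -1.000e-04] rows 7 each [ 0.0202  0.0295 -0.    ]
480,60,210 total [ 0.0544  0.2028 -0.    ] rows 6 each [ 0.0091  0.0338 -0.    ]
```

```bash
python3 -m handwheel '[{"gripper":50,"travel":[0,0,0],"twist":0.06},{"gripper":50,"travel":[0,0,0],"twist":0.116},{"gripper":50,"travel":[0,0,0],"twist":0.116},{"gripper":50,"travel":[0,0,0],"twist":0.116},{"gripper":50,"travel":[0,0,0],"twist":0.116}]'
python3 plan.py 135 450,-100,210 450,110,210 555.5,183.8,210 555.5,183.8,59
```

```text
time_s: 24.08
ee_pos: [563.3, -385.8, 396.9]
ee_rot: [-179.9, -0.3, 134.6]
force: [0.7, 0.4, -1.9]
gripper_width: 58.0
t 24.08 pos [ 563.3 -385.8  396.9] rot [-179.9   -0.3  134.6] w 58.0 F [ 0.7  0.4 -1.9]
twist -0.007 rad (before travel)
450,-100,210 total [ 0.2822  0.122  -0.0041] rows 9 each [ 0.0314  0.0136 -0.0005]
450,110,210 total [ 0.1485  0.1485 -0.    ] rows 6 each [ 0.0247  0.0247 -0.    ]
555.5,183.8,210 total [-0.0224  0.1268 -0.    ] rows 4 each [-0.0056  0.0317 -0.    ]
555.5,183.8,59 total [0.    0.    0.151] rows 4 each [0.     0.     0.0378]
```

```bash
python3 -m handwheel '[{"gripper":50,"travel":[0.016,0.007,0],"twist":0},{"gripper":50,"travel":[0.026,0.011,0],"twist":0},{"gripper":50,"travel":[0.03,0.013,0],"twist":0},{"gripper":50,"travel":[0.03,0.013,0],"twist":0},{"gripper":50,"travel":[0.03,0.013,0],"twist":0}]'
python3 -m handwheel '[{"gripper":50,"travel":[0.03,0.013,0],"twist":0},{"gripper":50,"travel":[0.03,0.013,0],"twist":0},{"gripper":50,"travel":[0.03,0.013,0],"twist":0},{"gripper":50,"travel":[0.03,0.013,0],"twist":0},{"gripper":50,"travel":[0.03,0.013,0],"twist":0}]'
python3 -m handwheel '[{"gripper":50,"travel":[0.0247,0.0247,0],"twist":0},{"gripper":50,"travel":[0.0247,0.0247,0],"twist":0},{"gripper":50,"travel":[0.0247,0.0247,0],"twist":0},{"gripper":50,"travel":[0.0247,0.0247,0],"twist":0},{"gripper":50,"travel":[0.0247,0.0247,0],"twist":0}]'
python3 -m handwheel '[{"gripper":50,"travel":[0.02,0.02,0],"twist":0},{"gripper":50,"travel":[0,0.02,0],"twist":0},{"gripper":50,"travel":[0,0,0],"twist":0},{"gripper":50,"travel":[0,0,0],"twist":0}]'
python3 plan.py 135 555.5,183.8,160 555.5,183.8,59
```

```text
time_s: 24.5
ee_pos: [509.5, -250.8, 397.3]
ee_rot: [-179.9, -0.3, 134.9]
force: [0.3, -1.1, -1.4]
gripper_width: 57.7
time_s: 24.92
ee_pos: [449.3, -98.7, 397.9]
ee_rot: [-179.9, -0.3, 134.9]
force: [1.3, 0.5, -1.6]
gripper_width: 57.8
time_s: 25.33
ee_pos: [449.9, 76.0, 398.2]
ee_rot: [-179.8, -0.2, 134.9]
force: [0.5, -0.1, -0.8]
gripper_width: 57.9
time_s: 25.67
ee_pos: [465.0, 117.6, 398.2]
ee_rot: [-179.8, -0.1, 135.0]
force: [-0.3, -0.3, -1.9]
gripper_width: 58.3
t 25.67 pos [465.  117.6 398.2] rot [-1.798e+02 -1.000e-01  1.350e+02] w 58.3 F [-0.3 -0.3 -1.9]
twist 0.001 rad (before travel)
555.5,183.8,160 total [-0.0172  0.1109  0.0472] rows 4 each [-0.0043  0.0277  0.0118]
555.5,183.8,59 total [0.    0.    0.101] rows 3 each [0.     0.     0.0337]
```

```bash
python3 -m handwheel '[{"gripper":50,"travel":[-0.0043,0.0277,0.008],"twist":0},{"gripper":50,"travel":[-0.0043,0.0277,0.012],"twist":0},{"gripper":50,"travel":[-0.0043,0.0277,0.012],"twist":0},{"gripper":50,"travel":[-0.0043,0.0277,0.012],"twist":0},{"gripper":50,"travel":[0,0,0.02],"twist":0}]'
python3 -m handwheel '[{"gripper":50,"travel":[0,0,0.025],"twist":0},{"gripper":50,"travel":[0,0,0.02],"twist":0},{"gripper":50,"travel":[0,0,0.012],"twist":0},{"gripper":50,"travel":[0,0,0],"twist":0},{"gripper":50,"travel":[0,0,0],"twist":0}]'
python3 plan.py 135 555.5,183.8,60
python3 - <<'E'
from m import *
b=grab("side");a=grab("top")
H=cv2.cvtColor(b,cv2.COLOR_RGB2HSV).astype(int)
save(np.hstack([cv2.resize(b[70:200,150:280],(440,440),interpolation=cv2.INTER_CUBIC),cv2.resize(a[150:250,120:200],(352,440))]),"pics/g9.png")
E
```

```text
time_s: 26.08
ee_pos: [559.3, 184.2, 335.7]
ee_rot: [179.7, 0.1, 134.9]
force: [1.2, 0.8, -1.3]
gripper_width: 57.7
time_s: 26.5
ee_pos: [555.3, 181.9, 278.2]
ee_rot: [-179.8, -0.1, 134.9]
force: [-0.1, 1.0, -1.2]
gripper_width: 57.8
t 26.50 pos [555.3 181.9 278.2] rot [-1.798e+02 -1.000e-01  1.349e+02] w 57.8 F [-0.1  1.  -1.2]
twist -0.003 rad (before travel)
555.5,183.8,60 total [0.0012 0.0014 0.0272] rows 1 each [0.0012 0.0014 0.0272]
```

View pics/g9.png

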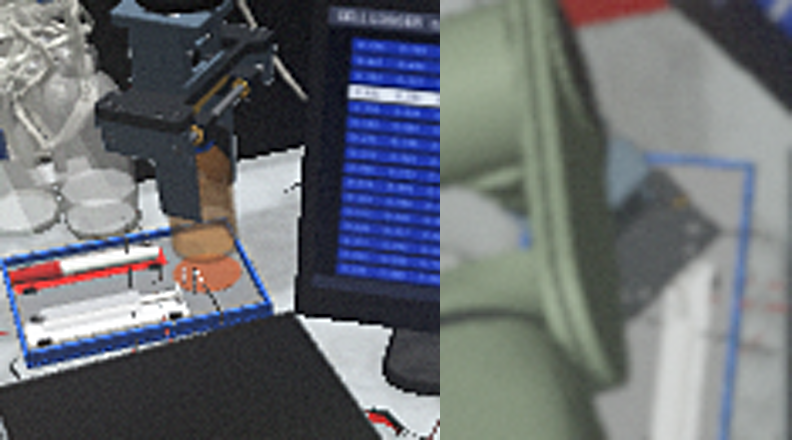

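The amber bottle is upright above the brown disc, with its base at side (203,245) and the disc at (207,275). I'll lower, release and go up.

```bash
python3 -m handwheel '[{"gripper":50,"travel":[0.0008,0.001,0.012],"twist":0},{"gripper":50,"travel":[0,0,0.01],"twist":0},{"gripper":50,"travel":[0,0,0],"twist":0},{"gripper":50,"travel":[0,0,0.005],"twist":0},{"gripper":50,"travel":[0,0,0],"twist":0}]'
python3 -m handwheel '[{"gripper":50,"travel":[0,0,0],"twist":0},{"gripper":50,"travel":[0,0,0],"twist":0}]'
python3 plan.py 135 555.5,183.8,58
```

```text
time_s: 27.02
ee_pos: [555.9, 184.2, 252.3]
ee_rot: [-180.0, -0.0, 134.9]
force: [-0.4, 0.4, -0.6]
gripper_width: 57.7
time_s: 27.18
ee_pos: [556.1, 184.3, 253.0]
ee_rot: [180.0, 0.0, 134.9]
force: [-0.9, 0.3, -0.7]
gripper_width: 57.8
t 27.18 pos [556.1 184.3 253. ] rot [180.    0.  134.9] w 57.8 F [-0.9  0.3 -0.7]
twist -0.001 rad (before travel)
555.5,183.8,58 total [ 0.0001 -0.0008  0.004 ] rows 1 each [ 0.0001 -0.0008  0.004 ]
```

```bash
python3 -m handwheel '[{"gripper":50,"travel":[0,0,0.0035],"twist":0},{"gripper":50,"travel":[0,0,0],"twist":0},{"gripper":50,"travel":[0,0,0],"twist":0},{"gripper":75,"travel":[0,0,0],"twist":0},{"gripper":75,"travel":[0,0,0],"twist":0}]'
python3 -m handwheel '[{"gripper":90,"travel":[0,0,0],"twist":0},{"gripper":90,"travel":[0,0,0],"twist":0},{"gripper":90,"travel":[0,0,0],"twist":0},{"gripper":90,"travel":[0,0,-0.02],"twist":0},{"gripper":90,"travel":[0,0,-0.03],"twist":0}]'
python3 -m handwheel '[{"gripper":95,"travel":[0,0,-0.03],"twist":0},{"gripper":95,"travel":[0,0,-0.03],"twist":0},{"gripper":95,"travel":[0,0,-0.03],"twist":0},{"gripper":95,"travel":[0,0,0],"twist":0}]'
python3 plan.py 135 450,110,210 480,-110,210
```

```text
time_s: 27.6
ee_pos: [556.1, 184.3, 249.4]
ee_rot: [180.0, 0.0, 134.9]
force: [-0.2, 0.2, -0.3]
gripper_width: 66.9
time_s: 28.02
ee_pos: [555.1, 184.0, 296.8]
ee_rot: [-179.6, -0.2, 134.9]
force: [-0.4, -0.7, -0.4]
gripper_width: 82.2
time_s: 28.35
ee_pos: [557.0, 184.6, 395.9]
ee_rot: [179.3, 0.3, 134.9]
force: [1.8, 1.4, -0.2]
gripper_width: 86.6
t 28.35 pos [557.  184.6 395.9] rot [179.3   0.3 134.9] w 86.6 F [ 1.8  1.4 -0.2]
twist -0.001 rad (before travel)
450,110,210 total [ 0.0229 -0.1284 -0.0051] rows 4 each [ 0.0057 -0.0321 -0.0013]
480,-110,210 total [-0.1768 -0.1344 -0.    ] rows 6 each [-0.0295 -0.0224 -0.    ]
```

```bash
python3 -m handwheel '[{"gripper":100,"travel":[0.0057,-0.0321,0],"twist":0},{"gripper":100,"travel":[0.0057,-0.0321,0],"twist":0},{"gripper":100,"travel":[0.0057,-0.0321,0],"twist":0},{"gripper":100,"travel":[0.0057,-0.0321,0],"twist":0},{"gripper":100,"travel":[0,0,0],"twist":0.1}]'
python3 -m handwheel '[{"gripper":100,"travel":[0,0,0],"twist":0.121},{"gripper":100,"travel":[0,0,0],"twist":0.121},{"gripper":100,"travel":[0,0,0],"twist":0.121},{"gripper":100,"travel":[0,0,0],"twist":0.121},{"gripper":100,"travel":[0,0,0],"twist":0.121}]'
python3 -m handwheel '[{"gripper":100,"travel":[0,0,0],"twist":0.121},{"gripper":100,"travel":[0,0,0],"twist":0.121},{"gripper":100,"travel":[0,0,0],"twist":0.121},{"gripper":100,"travel":[0,0,0],"twist":0.121},{"gripper":100,"travel":[0,0,0],"twist":0.121}]'
python3 plan.py 60 470,-130,210 660.5,-164,210 660.5,-164,66
python3 - <<'E'
from m import *
a=grab("top");b=grab("side")
for nm,bt,bs in(("clear",(272,140,296,170),(288,165,315,185)),("amber",(140,165,185,205),(170,80,230,140))):
    o=[]
    for c,im,x in(("top",a,bt),("side",b,bs)):
        H=cv2.cvtColor(im,cv2.COLOR_RGB2HSV);m=(abs(H[...,0].astype(int)-112)<12)&(H[...,1]>130);mm=np.zeros(m.shape,np.uint8);mm[x[1]:x[3],x[0]:x[2]]=m[x[1]:x[3],x[0]:x[2]]
        n,l,s,ce=cv2.connectedComponentsWithStats(mm);k=1+np.argmax(s[1:,4]);o.append((c,ce[k]));print(c,ce[k],s[k])
    print(nm,"cap",*tri(o),at_z("top",o[0][1],134 if nm=="clear" else 119))
E
```

```text
time_s: 28.77
ee_pos: [444.2, 107.4, 388.4]
ee_rot: [-179.7, -0.1, 129.0]
force: [-0.2, -0.1, -1.1]
gripper_width: 91.5
time_s: 29.18
ee_pos: [448.8, 109.7, 388.9]
ee_rot: [-180.0, -0.0, 94.2]
force: [0.5, -0.9, -0.2]
gripper_width: 91.1
time_s: 29.6
ee_pos: [448.8, 109.7, 388.8]
ee_rot: [-180.0, 0.0, 59.5]
force: [-0.6, 0.1, 0.1]
gripper_width: 91.6
t 29.60 pos [448.8 109.7 388.8] rot [-180.     0.    59.5] w 91.6 F [-0.6  0.1  0.1]
twist -0.008 rad (before travel)
470,-130,210 total [-0.197   0.1382 -0.0122] rows 7 each [-0.0281  0.0197 -0.0017]
660.5,-164,210 total [ 0.0658  0.182  -0.    ] rows 6 each [ 0.011   0.0303 -0.    ]
660.5,-164,66 total [0.    0.    0.144] rows 4 each [0.    0.    0.036]
top [283.3 155.1] [279 150  10  11  87]
side [300.5 175.3] [293 168  16  16 208]
clear cap [ 660.8 -163.9  128.1] 1.1491022027504478 [ 658.4 -163.1  134. ]
top [154.6 191. ] [151 188   9   7  45]
side [207.3 118.1] [202 113  12  11 107]
amber cap [559.8 190.  115.3] 1.1791376237290767 [560.4 188.9 119. ]
```

```bash
python3 -m handwheel '[{"gripper":100,"travel":[-0.02,0.014,-0.003],"twist":0},{"gripper":100,"travel":[-0.0285,0.02,-0.003],"twist":0},{"gripper":100,"travel":[-0.0285,0.02,-0.003],"twist":0},{"gripper":100,"travel":[-0.0285,0.02,-0.003],"twist":0},{"gripper":100,"travel":[-0.0285,0.02,0],"twist":0}]'
python3 -m handwheel '[{"gripper":100,"travel":[-0.0285,0.02,0],"twist":0},{"gripper":100,"travel":[-0.0285,0.02,0],"twist":0},{"gripper":100,"travel":[0.008,0.022,0],"twist":0},{"gripper":100,"travel":[0.011,0.0303,0],"twist":0},{"gripper":100,"travel":[0.011,0.0303,0],"twist":0}]'
python3 -m handwheel '[{"gripper":100,"travel":[0.011,0.0303,0],"twist":0},{"gripper":100,"travel":[0.011,0.0303,0],"twist":0},{"gripper":100,"travel":[0.008,0.02,0],"twist":0},{"gripper":100,"travel":[0,0,0],"twist":0},{"gripper":100,"travel":[0,0,0],"twist":0}]'
python3 plan.py 60 660.6,-163.8,140 660.6,-163.8,66
python3 - <<'E'
from m import *
a=grab("top");b=grab("side")
o=[]
for c,im,x in(("top",a,(140,165,185,205)),("side",b,(170,80,230,140))):
        H=cv2.cvtColor(im,cv2.COLOR_RGB2HSV);m=(abs(H[...,0].astype(int)-112)<12)&(H[...,1]>130);mm=np.zeros(m.shape,np.uint8);mm[x[1]:x[3],x[0]:x[2]]=m[x[1]:x[3],x[0]:x[2]]
        n,l,s,ce=cv2.connectedComponentsWithStats(mm);k=1+np.argmax(s[1:,4]);o.append((c,ce[k]));print(c,ce[k],s[k])
print("amber cap",*tri(o),at_z("top",o[0][1],119),"expected uv",proj("top",[555.5,184,119]),proj("side",[555.5,184,119]))
print([(np.round(x["uv"],1),round(x["confidence"],2)) for c in("top","side") for x in env.pinpoint(c,"amber_bottle_mid")],proj("top",[555.5,184,68]),proj("side",[555.5,184,68]))
save(np.hstack([cv2.resize(a[165:275,120:200],(320,440),interpolation=cv2.INTER_CUBIC),cv2.resize(b[90:255,165:345],(480,440),interpolation=cv2.INTER_CUBIC)]),"pics/g10.png")
E
```

```text
time_s: 30.12
ee_pos: [462.9, -54.8, 401.6]
ee_rot: [179.9, -0.0, 60.1]
force: [0.5, -0.7, 0.3]
gripper_width: 91.2
time_s: 30.53
ee_pos: [555.9, -139.5, 401.2]
ee_rot: [180.0, -0.0, 59.9]
force: [0.8, 0.6, -0.4]
gripper_width: 91.3
time_s: 30.95
ee_pos: [640.9, -152.9, 399.8]
ee_rot: [-179.9, 0.0, 60.0]
force: [-0.2, 0.1, -0.7]
gripper_width: 91.4
t 30.95 pos [ 640.9 -152.9  399.8] rot [-179.9    0.    60. ] w 91.4 F [-0.2  0.1 -0.7]
twist 0.000 rad (before travel)
660.6,-163.8,140 total [0.0004 0.0225 0.0688] rows 2 each [0.0002 0.0113 0.0344]
660.6,-163.8,66 total [0.    0.    0.074] rows 2 each [0.    0.    0.037]
top [155.4 193. ] [151 189  10   9  78]
side [207.3 118.1] [202 113  12  11 107]
amber cap [556.4 186.6 117.5] 1.1405659595205655 [555.  186.4 119. ] expected uv [156.3 192.8] [206.9 118.1]
[(array([161.5, 194.8]), 0.57), (array([207.2, 134.6]), 0.55)] [160.3 195.3] [208.3 133.4]
```

View pics/g10.png

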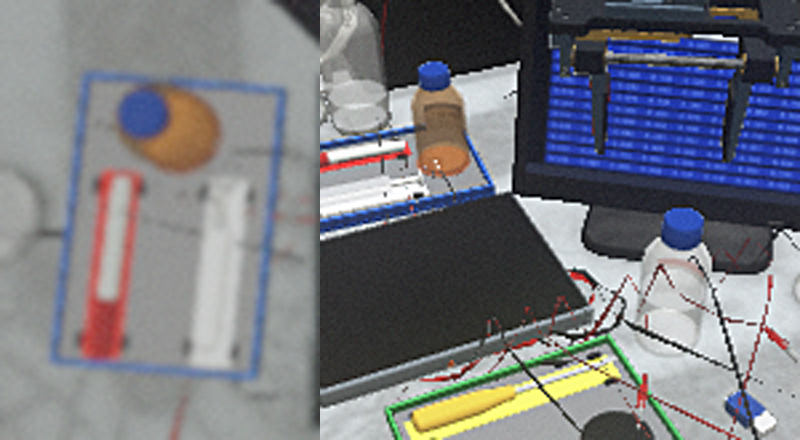

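The amber bottle stands upright on the brown disc: cap (143,110) in the top crop, measured 1–3 mm from target. The gripper is clear above the clear bottle, whose cap is at side (683,228). That was my 16th picture, so from here I'll check with numbers only.

```bash
python3 -m handwheel '[{"gripper":100,"travel":[0,0.0113,0],"twist":0},{"gripper":100,"travel":[0,0.0113,0],"twist":0},{"gripper":100,"travel":[0,0,0.02],"twist":0},{"gripper":100,"travel":[0,0,0.02],"twist":0},{"gripper":100,"travel":[0,0,0],"twist":0}]' 35
python3 -m handwheel '[{"gripper":100,"travel":[0,0,0],"twist":0},{"gripper":100,"travel":[0,0,0],"twist":0}]'
python3 plan.py 60 660.6,-163.8,66
```

```text
time_s: 31.57
ee_pos: [658.2, -163.9, 357.5]
ee_rot: [-179.6, 0.1, 59.9]
force: [-1.5, -0.1, -1.5]
gripper_width: 91.3
time_s: 31.73
ee_pos: [659.6, -164.1, 362.5]
ee_rot: [179.9, -0.0, 59.9]
force: [-0.1, 0.1, 0.7]
gripper_width: 91.3
t 31.73 pos [ 659.6 -164.1  362.5] rot [179.9  -0.   59.9] w 91.3 F [-0.1  0.1  0.7]
twist -0.002 rad (before travel)
660.6,-163.8,66 total [0.0007 0.0008 0.1055] rows 3 each [0.0002 0.0003 0.0352]
```

```bash
python3 -m handwheel '[{"gripper":100,"travel":[0.0007,0.0008,0.025],"twist":0},{"gripper":100,"travel":[0,0,0.025],"twist":0},{"gripper":100,"travel":[0,0,0.015],"twist":0},{"gripper":100,"travel":[0,0,0],"twist":0}]'
python3 -m handwheel '[{"gripper":100,"travel":[0,0,0.02],"twist":0},{"gripper":100,"travel":[0,0,0.0125],"twist":0},{"gripper":100,"travel":[0,0,0.006],"twist":0},{"gripper":100,"travel":[0,0,0],"twist":0},{"gripper":100,"travel":[0,0,0],"twist":0}]'
python3 -m handwheel '[{"gripper":100,"travel":[0,0,0],"twist":0},{"gripper":100,"travel":[0,0,0],"twist":0}]'
python3 plan.py 60 660.6,-163.8,66
```

```text
time_s: 32.07
ee_pos: [660.0, -163.6, 294.0]
ee_rot: [-179.7, 0.1, 59.9]
force: [-0.8, 0.4, -0.5]
gripper_width: 91.2
time_s: 32.48
ee_pos: [661.1, -164.0, 258.3]
ee_rot: [179.9, -0.0, 59.9]
force: [0.4, 0.2, 1.0]
gripper_width: 91.1
time_s: 32.65
ee_pos: [661.1, -164.0, 258.8]
ee_rot: [179.9, -0.0, 59.9]
force: [-0.2, 0.1, 0.5]
gripper_width: 91.2
t 32.65 pos [ 661.1 -164.   258.8] rot [179.9  -0.   59.9] w 91.2 F [-0.2  0.1  0.5]
twist -0.002 rad (before travel)
660.6,-163.8,66 total [-0.0001 -0.0006  0.0018] rows 1 each [-0.0001 -0.0006  0.0018]
```

```bash
python3 -m handwheel '[{"gripper":100,"travel":[0,0,0.0025],"twist":0},{"gripper":50,"travel":[0,0,0],"twist":0},{"gripper":50,"travel":[0,0,0],"twist":0},{"gripper":50,"travel":[0,0,0],"twist":0},{"gripper":50,"travel":[0,0,0],"twist":0}]' 40
python3 -m handwheel '[{"gripper":50,"travel":[0,0,0],"twist":0},{"gripper":50,"travel":[0,0,0],"twist":0},{"gripper":50,"travel":[0,0,0],"twist":0},{"gripper":50,"travel":[0,0,0],"twist":0},{"gripper":50,"travel":[0,0,0],"twist":0}]' 40
python3 -m handwheel '[{"gripper":50,"travel":[0,0,-0.01],"twist":0},{"gripper":50,"travel":[0,0,-0.015],"twist":0},{"gripper":50,"travel":[0,0,-0.02],"twist":0},{"gripper":50,"travel":[0,0,-0.015],"twist":0},{"gripper":50,"travel":[0,0,0],"twist":0}]'
python3 -m handwheel '[{"gripper":50,"travel":[0,0,0],"twist":0},{"gripper":50,"travel":[0,0,0],"twist":0}]'
python3 plan.py 60 553.7,-260.3,126 553.7,-260.3,75
python3 - <<'E'
from m import *
b=grab("side");a=grab("top")
for c in("top","side"): print(c,[(np.round(x["uv"],1),round(x["confidence"],2)) for x in env.pinpoint(c,"clear_bottle_mid")],"expect",proj(c,[661,-164,130]))
E
```

```text
time_s: 33.07
ee_pos: [660.8, -163.9, 255.1]
ee_rot: [180.0, -0.0, 59.9]
force: [0.4, 0.3, 0.0]
gripper_width: 67.0
time_s: 33.48
ee_pos: [660.6, -163.8, 255.0]
ee_rot: [-180.0, -0.0, 59.9]
force: [-2.1, 1.7, 0.8]
gripper_width: 59.8
time_s: 33.9
ee_pos: [661.9, -164.3, 319.3]
ee_rot: [179.5, -0.1, 59.9]
force: [0.8, 0.0, -1.6]
gripper_width: 60.0
time_s: 34.07
ee_pos: [660.5, -163.9, 314.1]
ee_rot: [-179.9, 0.0, 59.9]
force: [1.3, 0.0, -2.2]
gripper_width: 59.8
t 34.07 pos [ 660.5 -163.9  314.1] rot [-179.9    0.    59.9] w 59.8 F [ 1.3  0.  -2.2]
twist -0.002 rad (before travel)
553.7,-260.3,126 total [-0.1369 -0.0443 -0.0029] rows 4 each [-0.0342 -0.0111 -0.0007]
553.7,-260.3,75 total [0.    0.    0.051] rows 2 each [0.     0.     0.0255]
top [(array([355.1, 153.6]), 0.7)] expect [283.6 154.5]
side [(array([359. , 254.7]), 0.7), (array([306. , 176.1]), 0.63)] expect [300.2 174.7]
```

```bash
python3 -m handwheel '[{"gripper":50,"travel":[-0.014,-0.0045,0],"twist":0},{"gripper":50,"travel":[-0.025,-0.0081,0],"twist":0},{"gripper":50,"travel":[-0.03,-0.0097,0],"twist":0},{"gripper":50,"travel":[-0.03,-0.0097,0],"twist":0},{"gripper":50,"travel":[-0.025,-0.008,0],"twist":0}]'
python3 -m handwheel '[{"gripper":50,"travel":[-0.0129,-0.0043,0],"twist":0},{"gripper":50,"travel":[0,0,0.015],"twist":0},{"gripper":50,"travel":[0,0,0.015],"twist":0},{"gripper":50,"travel":[0,0,0],"twist":0},{"gripper":50,"travel":[0,0,0],"twist":0}]'
python3 -m handwheel '[{"gripper":50,"travel":[0,0,0],"twist":0}]'
python3 plan.py 60 553.7,-260.3,72.5
```

```text
time_s: 34.68
ee_pos: [561.7, -252.4, 314.6]
ee_rot: [-179.9, 0.1, 59.9]
force: [0.4, -0.3, -2.0]
gripper_width: 59.8
time_s: 35.1
ee_pos: [553.4, -260.1, 284.4]
ee_rot: [-179.9, -0.0, 59.9]
force: [0.9, 0.6, -1.1]
gripper_width: 59.6
time_s: 35.18
ee_pos: [554.1, -260.1, 285.6]
ee_rot: [179.9, -0.0, 59.9]
force: [0.1, -0.7, -3.4]
gripper_width: 60.0
t 35.18 pos [ 554.1 -260.1  285.6] rot [179.9  -0.   59.9] w 60.0 F [ 0.1 -0.7 -3.4]
twist -0.002 rad (before travel)
553.7,-260.3,72.5 total [-0.0004 -0.0002  0.0221] rows 1 each [-0.0004 -0.0002  0.0221]
```

```bash
python3 -m handwheel '[{"gripper":50,"travel":[0,0,0.01],"twist":0},{"gripper":50,"travel":[0,0,0.007],"twist":0},{"gripper":50,"travel":[0,0,0.0035],"twist":0},{"gripper":50,"travel":[0,0,0],"twist":0},{"gripper":50,"travel":[0,0,0],"twist":0}]'
python3 -m handwheel '[{"gripper":50,"travel":[0,0,0.001],"twist":0},{"gripper":50,"travel":[0,0,0],"twist":0},{"gripper":75,"travel":[0,0,0],"twist":0},{"gripper":75,"travel":[0,0,0],"twist":0},{"gripper":95,"travel":[0,0,0],"twist":0}]'
python3 -m handwheel '[{"gripper":95,"travel":[0,0,0],"twist":0},{"gripper":95,"travel":[0,0,0],"twist":0},{"gripper":95,"travel":[0,0,0],"twist":0},{"gripper":95,"travel":[0,0,-0.02],"twist":0},{"gripper":95,"travel":[0,0,-0.03],"twist":0}]'
python3 -m handwheel '[{"gripper":95,"travel":[0,0,-0.03],"twist":0},{"gripper":95,"travel":[0,0,-0.03],"twist":0},{"gripper":95,"travel":[0,0,-0.03],"twist":0},{"gripper":95,"travel":[0,0,-0.02],"twist":0},{"gripper":95,"travel":[0,0,0],"twist":0}]'
python3 plan.py 60 400,-60,230
```

```text
time_s: 35.6
ee_pos: [553.8, -260.0, 264.3]
ee_rot: [-180.0, -0.0, 59.9]
force: [0.3, 0.4, -2.3]
gripper_width: 60.2
time_s: 36.02
ee_pos: [553.9, -260.2, 264.1]
ee_rot: [179.9, -0.0, 59.9]
force: [-0.1, -0.2, 0.7]
gripper_width: 72.3
time_s: 36.43
ee_pos: [552.9, -259.7, 311.0]
ee_rot: [-179.6, 0.0, 59.9]
force: [1.4, -0.1, -0.6]
gripper_width: 86.8
time_s: 36.85
ee_pos: [554.2, -260.3, 429.1]
ee_rot: [179.4, -0.0, 59.9]
force: [1.0, 0.5, 0.8]
gripper_width: 86.6
t 36.85 pos [ 554.2 -260.3  429.1] rot [179.4  -0.   59.9] w 86.6 F [1.  0.5 0.8]
twist -0.002 rad (before travel)
400,-60,230 total [ 0.0963 -0.2337  0.0081] rows 7 each [ 0.0138 -0.0334  0.0012]
```

Pull back out of the way and check all five by numbers.

```bash
python3 -m handwheel '[{"gripper":95,"travel":[0.0138,-0.0334,0],"twist":0},{"gripper":95,"travel":[0.0138,-0.0334,0],"twist":0},{"gripper":95,"travel":[0.0138,-0.0334,0],"twist":0},{"gripper":95,"travel":[0.0138,-0.0334,0],"twist":0},{"gripper":95,"travel":[0.0138,-0.0334,0],"twist":0}]'
python3 -m handwheel '[{"gripper":95,"travel":[0.0138,-0.0334,0],"twist":0},{"gripper":95,"travel":[0.0138,-0.0334,0],"twist":0},{"gripper":95,"travel":[0,0,0],"twist":0},{"gripper":95,"travel":[0,0,0],"twist":0},{"gripper":95,"travel":[0,0,0],"twist":0}]'
python3 - <<'E'
from m import *
a=grab("top");b=grab("side")
def trayf(p,c,y):
    t=np.radians(y);d=np.array(p[:2])-c;return np.array([np.cos(t)*d[0]+np.sin(t)*d[1],-np.sin(t)*d[0]+np.cos(t)*d[1],p[2]])
B=((487.5,189),-4.4);G=((494,-227.3),-.2)
def blob(c,im,x):
    H=cv2.cvtColor(im,cv2.COLOR_RGB2HSV);m=(abs(H[...,0].astype(int)-112)<12)&(H[...,1]>130);mm=np.zeros(m.shape,np.uint8);mm[x[1]:x[3],x[0]:x[2]]=m[x[1]:x[3],x[0]:x[2]]
    n,l,s,ce=cv2.connectedComponentsWithStats(mm)
    if n<2: return None
    k=1+np.argmax(s[1:,4]);return ce[k],s[k,4]
for nm,cap,T,mid in(("amber",[555.5,184,119],B,68),("clear",[553.7,-260.3,138],G,78)):
    o=[]
    for c,im in(("top",a),("side",b)):
        u=proj(c,cap).astype(int);r=blob(c,im,(u[0]-14,u[1]-14,u[0]+14,u[1]+18));print(nm,c,r)
        if r is not None:o.append((c,r[0]))
    if len(o)==2:p,e=tri(o);print(nm,"cap",p,e,"tray",trayf(p,*T))
for nm,T,z in(("syringe_mid",B,18),("marker_mid",B,16),("screwdriver_mid",G,18),("amber_bottle_mid",B,68),("clear_bottle_mid",G,78),("white_jar_mid",G,42),("eraser_mid",G,7)):
    for c in("top","side"):
        r=env.pinpoint(c,nm)[:2]
        print(nm,c,[(round(x["confidence"],2),at_z(c,x["uv"],z)[:2],"tray",trayf(at_z(c,x["uv"],z),*T)[:2]) for x in r])
E
python3 plan.py 60
```

```text
time_s: 37.27
ee_pos: [442.5, -115.4, 422.3]
ee_rot: [-179.9, 0.0, 59.8]
force: [-0.5, 0.7, -0.2]
gripper_width: 86.2
time_s: 37.68
ee_pos: [400.2, -59.2, 423.3]
ee_rot: [180.0, 0.0, 59.9]
force: [0.4, -0.2, 1.6]
gripper_width: 86.5
amber top (array([155.4, 192.9]), np.int32(81))
amber side (array([207.4, 118.1]), np.int32(108))
amber cap [556.6 186.7 117.3] 1.104971922014389 tray [ 69.1   3.  117.3]
clear top (array([320. , 192.7]), np.int32(88))
clear side (array([279.5, 213.8]), np.int32(272))
clear cap [ 555.3 -261.7  136.4] 0.9332117677763252 tray [ 61.4 -34.2 136.4]
syringe_mid top [(0.82, array([447. , 155.6]), 'tray', array([-37.8, -36.4]))]
syringe_mid side [(0.83, array([456.4, 150.2]), 'tray', array([-28., -41.]))]
marker_mid top [(0.59, array([462.4, 224. ]), 'tray', array([-27.7,  33. ])), (0.48, array([ 488. , -223.5]), 'tray', array([  32.2, -411.3]))]
marker_mid side [(0.48, array([462.6, 209.8]), 'tray', array([-26.5,  18.8]))]
screwdriver_mid top [(0.71, array([ 502.7, -172.5]), 'tray', array([ 8.5, 54.8]))]
screwdriver_mid side [(0.72, array([ 506.2, -184.7]), 'tra
[... 244 characters left out ...]
1]), 'tray', array([-47.3, 370.2]))]
clear_bottle_mid side [(0.92, array([ 674.5, -386.3]), 'tray', array([ 181. , -158.3])), (0.86, array([ 558.2, -269.8]), 'tray', array([ 64.4, -42.3]))]
white_jar_mid top [(0.72, array([ 457.1, -403.5]), 'tray', array([ -36.3, -176.4]))]
white_jar_mid side [(0.9, array([ 456.7, -399.2]), 'tray', array([ -36.7, -172. ]))]
eraser_mid top [(0.6, array([ 458.8, -416.4]), 'tray', array([ -34.5, -189.3])), (0.41, array([ 673.3, -286.6]), 'tray', array([179.5, -58.6]))]
eraser_mid side [(0.69, array([ 669.1, -276.8]), 'tray', array([175.3, -48.8]))]
t 38.48 pos [400.1 -59.1 423.6] rot [180.   -0.   59.9] w 86.5 F [ 0.1 -0.6 -0.5]
twist -0.002 rad (before travel)
```

```bash
python3 - <<'E'
from m import *
a=grab("top")
H=cv2.cvtColor(a,cv2.COLOR_RGB2HSV).astype(int)
print("profile along bar (x: hue,val)",[(x,*H[tuple(np.round(proj("top",[x,-184.3,18])).astype(int)[::-1])][[0,2]]) for x in range(385,600,6)])
h=(abs(H[...,0]-25)<3)&(H[...,1]>120);h[:,:278]=0;h[:,300:]=0;h[:180]=0;h[262:]=0
k=(h&(H[...,2]<225)).astype(np.uint8);n,l,s,c=cv2.connectedComponentsWithStats(k);i=1+np.argmax(s[1:,4]);print(s[i],at_z("top",c[i],20),"expect handle centre ~(445,-184)")
# marker: white barrel on red
m=((H[...,1]<70)&(H[...,2]>165)).astype(np.uint8);m[:,:141]=0;m[:,158:]=0;m[:200]=0;m[:206]=0;m[248:]=0
n,l,s,c=cv2.connectedComponentsWithStats(m);i=1+np.argmax(s[1:,4]);P=np.argwhere(l==i)[:,::-1].astype(np.float32);W=np.array([at_z("top",p,20)[:2] for p in P],np.float32);print("marker barrel",cv2.minAreaRect(W),W[:,0].max())
E
```

```text
profile along bar (x: hue,val) [(385, np.int64(68), np.int64(161)), (391, np.int64(64), np.int64(147)), (397, np.int64(31), np.int64(182)), (403, np.int64(28), np.int64(184)), (409, np.int64(25), np.int64(189)), (415, np.int64(25), np.int64(192)), (421, np.int64(25), np.int64(192)), (427, np.int64(25), np.int64(190)), (433, np.int64(25), np.int64(191)), (439, np.int64(25), np.int64(191)), (445, np.int64(25), np.int64(193)), (451, np.int64(25), np.int64(192)), (457, np.int64(25), np.int64(190)), (463, np.int64(25), np.int64(192)), (469, np.int64(26), np.int64(190)), (475, np.int64(25), np.int64(190)), (481, np.int64(26), np.int64(186)), (487, np.int64(26), np.int64(187)), (493, np.int64(26), np.int64(182)), (499, np.int64(30), np.int64(177)), (505, np.int64(32), np.int64(177)), (511, np.int64(31), np.int64(175)), (517, np.int64(30), np.int64(167)), (523, np.int64(33), np.int64(179)), (529, np.int64(31), np.int64(178)), (535, np.int64(29), np.int64(176)), (541, np.int64(29), np.int64(172)), (547, np.int64(31), np.int64(166)), (553, np.int64(31), np.int64(177)), (559, np.int64(31), np.int64(175)), (565, np.int64(31), np.int64(178)), (571, np.int64(31), np.int64(175)), (577, np.int64(31), np.int64(173)), (583, np.int64(32), np.int64(178)), (589, np.int64(31), np.int64(171)), (595, np.int64(55), np.int64(144))]
[284 220   9  30 193] [ 444.4 -181.5   20. ] expect handle centre ~(445,-184)
marker barrel ((477.50848388671875, 227.31394958496094), (15.222465515136719, 88.56940460205078), 84.99962615966797) 521.3755
```

```bash
python3 -c "
from workcell import env
print(env.job_done())"
```

```text
the job is handed in; nothing more can be done
None
```

Both kits are made up and the job is handed in, at about 38.5 s of the 122 s allowed. I laid in the screwdriver, syringe and marker first, then the amber bottle and last the clear one. I gripped the marker near its cap so the gripper body stayed clear of the tall flask beside the red bar.

My last checks, by colour segmentation and the two camera views:

| Thing | Measured position in its tray (x, y in mm) | Target |
|---|---|---|
| Amber bottle (cap centre) | 69, 3 | 68, 0 |
| Clear bottle (cap centre) | 61, -34 | 60, -33 |
| Screwdriver | x about 0 ± 4, y about 46 (handle) | 0, 43 |
| Marker (mid from barrel and far end) | about -36, 38, within 1° of the bar | -32, 40 |
| Syringe (networks, one estimate per camera) | -38, -36 and -28, -41 | -32, -40 |

- **Bottles:** both cap heights agree with standing upright on their discs.
- **Jar and eraser:** the jar stayed where it was, and so did the eraser by every estimate but one. The network's best top-view "eraser" was really the jar.
- **Disagreements:** the networks' point estimates were off for two things. They put the screwdriver at x 8.5–12 mm and y up to 55 mm, and one side-view estimate put the marker at y 19 mm. Segmentation, and the pictures taken after each was laid in, contradict both, and the networks had shown a similar screwdriver bias on the stand.
- **Least certain:** the syringe is clear on a white bar, so its position is the least sure. It rests on the network estimates and one sighting of its plunger flange, which was about 4 mm from where I expected it.

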